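# Weigh the lead-wire spool tin on the spring scale

## Task

Weigh the spool tin that has the wire hoop: pick it up, hang it by the peak of its hoop in the hook of the spring scale, and ease it down slowly until the spring carries all of its weight before you let go, so that the pointer creeps to its reading without a jump. Keep the tin upright, never drag the pointer past the end of the scale, and leave the tin hanging still and free, with the plain tin, the bottle and the wooden spool undisturbed.

Things in the scene. Friction and masses are not known exactly. Their poses are not given: they have to be found in the camera images.
- tin_center (a point): centre of the spool tin to weigh, 24 above its underside: an open steel trough 116 long (x) by 46 wide (y) by 48 high (z up), packed with five lead-wire spools, with a stiff wire hoop over its middle. One rigid piece, 0.23 to 0.61 kg, different each time, balanced at mid-length. Its flat long sides can be pinched across y, 36 to -x of the middle, with a tool tilted back towards -x, clear of the hoop
- hoop_peak (a point): the peak of the tin's hoop (centre of the 4 mm wire), 120 above the underside, plumb over the tin's centre, axes as the tin's. The hoop lies in the tin's y-z plane: from the peak the wire falls 10 within 8 to either side (a crimp for hanging), then more gently to its full width of 50 at 84 above the underside, then straight down the tin's sides
- stand: fixed gallows stand; origin on the bench plumb under the hook, z up, x from the hook towards the column 135 behind it (12 thick, 510 high; foot plate 10 high, 50 to 180 behind the hook line). An arm 490 up carries the spring scale, which hangs from a ring 465 up and swings freely. The hook's mouth opens to the stand's -x
- hook_bowl (a point): where the hoop's wire centre lies when seated in the scale's hook, 4.5 above the centreline of the bowl's bottom, 224.5 above the bench unloaded; axes as the stand's. The hook is a J of 5 mm wire in the x-z plane, bowl inner radius 9. The shank rises 11.5 to +x and bends back, 34 to 54 above the bottom, to the scale's line; the scale's tube, 27 thick, begins 84 above the bottom
- hook_tip (a point): the free end of the hook (wire centre), 14.5 to the stand's -x of the bowl and 20 above its bottom; the hoop must pass over it and then down into the bowl
- pointer (a joint): how far the scale's hook and its pointer (a black collar round the tube) are pulled down, in m: 0 unloaded, 0.010 more for each 100 g hung on it (spring 98 N/m, little damping: a load let go too high drops and bounces, one pulled too low springs back). Moving faster than 0.06 m/s up or down is a jump. Full scale is 0.080, the end stop 0.083
- plain_tin: bystander: an equal spool tin without a hoop, 116 by 46 by 48; origin under its centre, x along its length
- resin: bystander: black bottle 34 across, 85 high; origin under its centre
- cone: bystander: wooden thread spool 40 across, 44 high; origin under its centre
Mind the look-alikes: they are no part of the job. Of the things that look like the part that bears tin_center, the middle-sized one is meant.

How it is judged (in metres and radians):
On the way, in this order (a step that is already met when the one before it is completed fails the run):
1. the spool tin is lifted well off the bench (height (world z) of tin_center above 0.08 m), for 0.1 s.
2. the peak of the hoop is seated in the hook and the spring carries part of the load (distance between hoop_peak and hook_bowl below 0.006 m and value of joint pointer above 0.012 m), for 0.2 s.
At the end, for the whole second after the job is handed in: The tin hangs by the peak of its hoop in the hook (within 6 mm of the seat), free of everything else, upright within 0.15 rad, nearly still (below 40 mm/s), and the pointer rests on its reading (below 15 mm/s) (distance between hoop_peak and hook_bowl below 0.006 m and value of joint pointer between 0.018 and 0.07 m and velocity of joint pointer between -0.015 and 0.015 m/s and linear speed of tin below 0.04 m/s and angle between tin_center's own z axis and vertical below 0.15 rad and height (world z) of tin_center above 0.05 m); the robot touches nothing.
It fails at once if the pointer jumps (moves faster than 0.06 m/s either way) (velocity of joint pointer above 0.06 m/s or velocity of joint pointer below -0.06 m/s).
It fails at once if the pointer is dragged past the end of the scale (0.080 m) (value of joint pointer above 0.08 m).
It fails at once if the tin is tipped more than 0.6 rad (angle between tin_center's own z axis and vertical above 0.6 rad).
It fails at once if a bystander is pushed more than 25 mm or tipped (distance of any of plain_tin, resin, cone from where it was at the start of the episode above 0.025 m or angle between any of plain_tin, resin, cone's own z axis and vertical above 0.4 rad).
It also fails if it takes over 72 s, if anything falls off the work surface, if the arm or the gripper's body presses on something with over 40 N, if the wrist force passes 120 N, or if a joint passes its speed limit or range.

## Robot

A 6-joint arm with a two-finger parallel gripper is mounted at the origin on the work surface. World frame = base frame: x ahead of the robot, y to its left, z up, the work surface at z = 0. Lengths are in mm, angles in rad, forces in N, time in s.
With the tool pointing down it reaches from about 350 to 875 mm from the base axis. Payload 4.2 kg.
Tool frame: the origin (TCP) lies between the finger pads; the fingertips stand 11 mm ahead of it and the grasp point (between the pads) lies 8 mm behind it; z points along the fingers, y is the direction in which the jaws open and shut (so a half turn about z gives the same grasp; the last joint's range is limited). The gripper opens to 85 mm and grips with 20 to 120 N. Pads are 22 mm wide; open, the fingers measure 114 mm over their backs; the gripper's body (76 mm by 85 mm) begins 54 mm behind the grasp point. The pads swing forward as they close: fully open they stand 13 mm farther back than shut.
Start: joints at [-1.061, 0.385, 0.008, 0, -1.194, -0.259], TCP at [155.129, -605.421, 242.312] pointing down, gripper open.
Joint ranges: [-3.14, 3.14], [-1.21, 2.06], [-1.07, 1.41], [-3.16, 2.05], [-2.99, -0.16], [-3.1, 3.1]. Speed limits (rad/s): [2.79, 2.79, 3.14, 3.14, 3.14, 3.14].

## Interface

Orientations are given as a unit quaternion [x, y, z, w].
In Python, from bench import * gives the robot as it stands.
- The arm moves only by the tool servo_tool, never from a script. Its argument "rows" is a list of rows, each a list of 7 numbers: the opening, from 0 (shut) to 1 (fully open), then the shift along the tool's x, y, z in cm, then the turn, a rotation vector about the tool's x, y, z in degrees. A call has 1 to 12 rows; each row shifts and turns the commanded pose from where the row before left it, along the tool's axes as they then stand; what a row does not reach is not made up. A row lasts 1/10 s, in which the tool goes at most 50 mm and 8.59 degrees, less where a joint would pass 70% of its speed; a pose out of reach is approached as far as the arm can. A call is refused whole if a number of a shift passes 5 or a number of a turn 8.59, either way. A call with a gripper value outside its range is refused whole. The fingers move at their own pace and stop on an object; the grip force is fixed at half the most. Time passes only in rows, so rows that do not move let the fingers close. It gives the time, the measured TCP pose, the force and the opening at its end, in the units of the state.
- read_state(): the state, without advancing time (a new reading comes with each control period).
- get_image(name): name is "scene" or "top"; returns a dict with "image" (420x560x3 uint8, red, green, blue), "mtx" (3x3 intrinsics, pixels), "k1" (the pictures are not rectified: a ray, as slopes to the right and down, at radius r is drawn at 1 + k1 r^2 times it, then the intrinsics apply), "extrinsics" (4x4, takes a point from camera to world coordinates). Camera axes: x right, y up, looking along -z (the intrinsics and any distortion apply to the point x, -y, -z); pixel columns grow to the right and rows downward; lengths in mm; the calibration is good to about 2 mm. A picture is of the moment at which its call begins. There is no depth.
- job_done(): hands the job in, once; it reports no verdict.
The state is a dict: "clock": time; "joints": joint angles; "joint_vel": joint speeds; "joint_efforts": joint torques, N m; "position": TCP position; "ee_rot": TCP orientation; "contact_force": force on the tool from outside, world axes, zero at the start; "wrist_torque": the same for the moment, N m; "gripper_width": finger opening in mm.
Only numpy, scipy, OpenCV 4.12 (cv2) and the standard library are available. Lean on these libraries where they do the work, as an engineer would, in place of code of your own. Each camera call takes 0.05 s, during which the arm holds its last target. There are 200 camera calls.

## Working session

There is one attempt and no reset: what is moved stays moved. The work goes in short steps, Python scripts to look and compute and a tool call to move; the robot and the scene stay as the last step left them, time stands still between calls to the robot, and variables do not carry over. Pictures are saved under pics/ and viewed, about 8 in all and at most 12, crops included, and the job is handed in when it is done.

Besides the shell and the picture viewer there is one more tool, called after "Emit:" as name(argument=value, ...) on one line, values as JSON. servo_tool: Moves the arm, as the interface text tells. Its arguments: {"type":"object","properties":{"rows":{"type":"array","items":{"type":"array","items":{"type":"number"}}}},"required":["rows"]}

```bash
mkdir -p pics && ls && python3 - <<'E'
from bench import *
import cv2,json,pickle
print(read_state())
for n in("scene","top"):
    d=get_image(n); cv2.imwrite(f"pics/{n}0.png",d["image"][:,:,::-1]); print(n,d["mtx"],d["k1"],d["extrinsics"])
    pickle.dump(d,open(f"{n}0.pkl","wb"))
E
```

```text
pics
{'clock': 0.0, 'joints': array([-1.06139639e+00,  3.85569410e-01,  6.61375539e-03, -4.74837127e-04,
       -1.19400982e+00, -2.58582616e-01]), 'joint_vel': array([ 1.58521280e-03,  1.07390477e-03, -1.19614426e-03,  6.40832148e-04,
        1.84874398e-05, -1.34597552e-03]), 'joint_efforts': array([ 2.00949602e-03, -3.92289591e+01,  1.88401115e+01,  4.18608025e+00,
       -4.70734405e-03,  2.42428882e-05]), 'position': array([ 154.9835701 , -604.8964206 ,  241.21266711]), 'ee_rot': array([-1.24993212e-01,  9.92156979e-01,  1.08825800e-03, -2.01707411e-04]), 'contact_force': array([-0.88089518,  1.08563978, -1.1543357 ]), 'wrist_torque': array([0.0379031 , 0.03895388, 0.01225854]), 'gripper_width': 85.18862529356359}
scene [[488.37495675   0.         278.02474466]
 [  0.         488.37495675 208.6650019 ]
 [  0.           0.           1.        ]] -0.12707211115489003 [[-3.48719453e-01 -7.04070337e-01  6.18611109e-01  1.08408256e+03]
 [ 9.37218588e-01 -2.64787558e-01  2.26955652e-01  2.31310716e+02]
 [ 4.00778206e-03  6.58917680e-01  7.52204379e-01  8.08169252e+02]
 [ 0.00000000e+00  0.00000000e+00  0.00000000e+00  1.00000000e+00]]
top [[492.18289736   0.         274.940473  ]
 [  0.         492.18289736 208.19347164]
 [  0.           0.           1.        ]] -0.16242946426058202 [[ 1.05388063e-02  9.81790052e-01 -1.89676639e-01  3.64291500e+02]
 [-9.99924859e-01  9.15940863e-03 -8.14754083e-03  4.31847027e+01]
 [-6.26184869e-03  1.89748252e-01  9.81812808e-01  1.04753576e+03]
 [ 0.00000000e+00  0.00000000e+00  0.00000000e+00  1.00000000e+00]]
```

View pics/scene0.png

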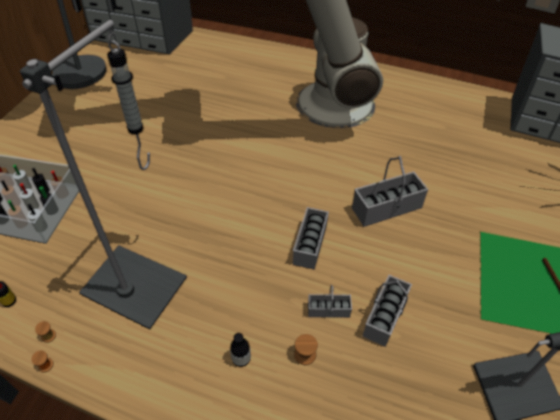

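View pics/top0.png

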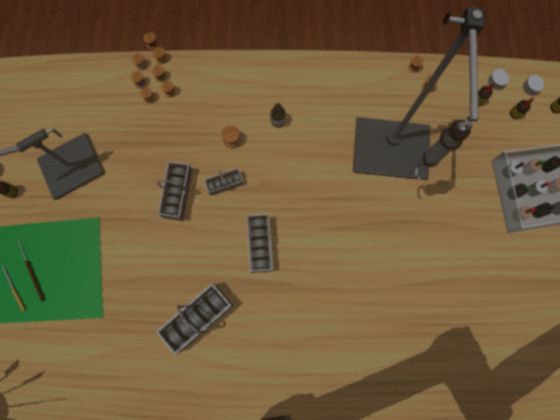

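```bash
cat > h.py <<'E'
import numpy as np,cv2,pickle
from scipy.optimize import least_squares
from scipy.spatial.transform import Rotation as R
def proj(d,P):
    P=np.atleast_2d(P).astype(float);E=d["extrinsics"]
    c=(P-E[:3,3])@E[:3,:3]; s=np.c_[c[:,0]/-c[:,2],-c[:,1]/-c[:,2]]
    r2=(s**2).sum(1,keepdims=True); s=s*(1+d["k1"]*r2)
    return s@d["mtx"][:2,:2].T+d["mtx"][:2,2]
def crop(d,x,y,w,h,k,poly=[]):
    im=cv2.resize(d["image"][y:y+h,x:x+w,::-1],None,fx=k,fy=k,interpolation=cv2.INTER_CUBIC)
    im=cv2.convertScaleAbs(im,alpha=1.5,beta=15)
    for p,c in poly:
        q=((p-[x,y]+.5)*k).astype(int); cv2.polylines(im,[q.reshape(-1,1,2)],False,c,1)
    for i in range(0,w,10): cv2.putText(im,str(x+i),(i*k,8),0,.3,(0,255,255),1);cv2.line(im,(i*k,10),(i*k,14),(0,255,255),1)
    for j in range(10,h,10): cv2.putText(im,str(y+j),(0,j*k+3),0,.3,(0,255,255),1)
    return im
def load(t): return pickle.load(open(f"scene{t}.pkl","rb")),pickle.load(open(f"top{t}.pkl","rb"))
def snap(t):
    from bench import get_image
    for n in("scene","top"): pickle.dump(get_image(n),open(f"{n}{t}.pkl","wb"))
    return load(t)
E
python3 - <<'E'
from h import *
s,t=load(0)
a=np.hstack([crop(s,350,265,80,60,5),crop(t,140,155,80,60,5)])
b=np.hstack([crop(s,100,110,80,60,5),crop(t,395,120,80,60,5)])
cv2.imwrite("pics/c1.png",np.vstack([a,b]))
E
```

```text
(no output)
```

View pics/c1.png

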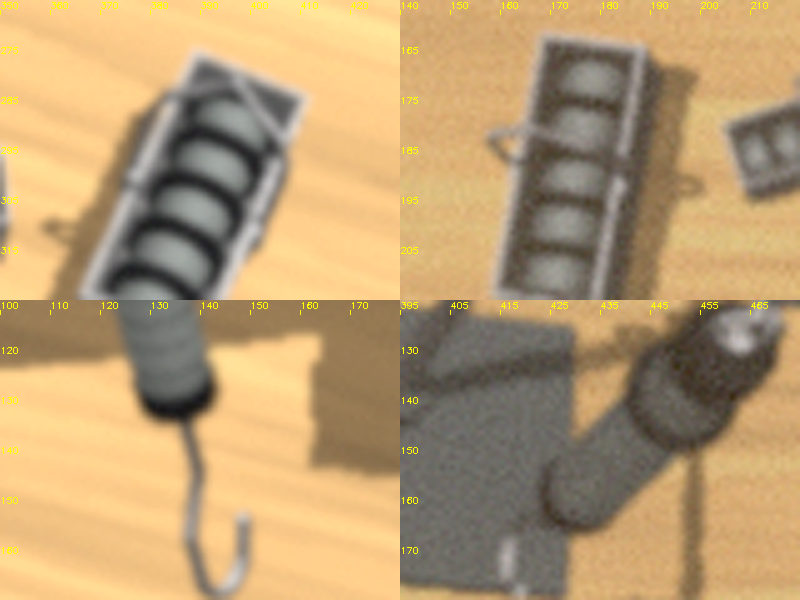

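```bash
cat >> h.py <<'E'
def rot(a): return np.array([[np.cos(a),-np.sin(a),0],[np.sin(a),np.cos(a),0],[0,0,1]])
def tinpts(p,L): return L@rot(p[2]).T+[p[0],p[1],p[3] if len(p)>3 else 0]
BOX=np.array([[-58,-23,48],[58,-23,48],[58,23,48],[-58,23,48],[-58,-23,48.]])
HOOP=np.array([[0,-25,48],[0,-25,84],[0,-8,110],[0,0,120],[0,8,110],[0,25,84],[0,25,48.]])
E
cat > fit.py <<'E'
from h import *
s,t=load(0)
# corners order -x-y,+x-y,+x+y,-x+y ; top: right=-y
C=BOX[:4]
ts=np.array([[366,333],[388,275.5],[410.5,284.5],[386,342]]) # placeholder order below
# scene: right=+y ; far(-x) is up
S=np.array([[388,275.5],[366,333],[386,342],[410.5,284.5]])
T=np.array([[182,219],[189.5,165],[168.5,162.5],[161,216]])
f=lambda p:np.r_[(proj(s,tinpts(p,C))-S)[[0,3]].ravel(),.3*(proj(s,tinpts(p,C))-S)[[1,2]].ravel(),(proj(t,tinpts(p,C))-T)[[1,2]].ravel(),.3*(proj(t,tinpts(p,C))-T)[[0,3]].ravel()]
r=least_squares(f,[450,200,0]);print(r.x,np.round(r.fun,1));tp=r.x
# stand
def sp(p): 
    w=p[3]; P=np.array([[-14.5,0,240-0],[0,0,220],[50,w,10],[50,-w,10],[180,-w,10],[180,w,10],[0,0,304]])
    return tinpts(p[:3],P)
Ss=np.array([[148.5,153.5],[143.5,169],[187,282],[122,249]][:2]+[[122,249],[187,282],[148,323],[82,289]]) 
def g(p):
    a=proj(s,sp(p));b=proj(t,sp(p))
    FS=np.array([[187,282],[122,249],[82,289],[148,323]]);FT=np.array([[354,174],[427,179],[431,126],[357,118]])
    FS=FS[[1,0,3,2]] if 0 else FS
    # -x+y, -x-y, +x-y, +x+y
    return np.r_[(a[:2]-[[148.5,153.5],[143.5,168.8]]).ravel(),.4*(a[2:6]-FS).ravel(),.4*(b[2:6]-FT).ravel(),(a[6]-[135,131.5]),b[6]-[429.5,160]]
r=least_squares(g,[500,-250,0,60]);print(r.x,np.round(r.fun,1));q=r.x
pickle.dump((tp,q),open("fit.pkl","wb"))
Gc=(0,255,0);Rc=(0,0,255)
def ov(d): 
    o=[(proj(d,tinpts(tp,BOX)),Gc),(proj(d,tinpts(tp,HOOP)),Rc)]
    th=np.linspace(0,np.pi,12)
    hk=np.r_[[[-11.5-3,0,240]],np.c_[-11.5*np.cos(th),0*th,231.5-11.5*np.sin(th)],[[11.5,0,254],[0,0,274],[0,0,304]]]
    return o+[(proj(d,tinpts(q[:3],hk)),Rc),(proj(d,sp(q)[[2,3,4,5,2]]),Gc)]
a=np.hstack([crop(s,345,265,80,80,5,ov(s))[:350],crop(t,135,150,80,80,5,ov(t))[:350]])
b=np.hstack([crop(s,100,125,80,50,5,ov(s)),crop(t,395,135,80,50,5,ov(t))])
cv2.imwrite("pics/c2.png",np.vstack([a,b]))
E
python3 fit.py
```

```text
[ 5.98772713e+02  2.65129762e+02 -1.42138163e-01] [-0.1 -1.8  0.6 -1.  -0.5 -3.1  1.  -2.4 -0.2 -1.8 -0.1 -2.3 -0.9 -0.8
 -1.  -0.9]
[ 5.91754616e+02 -1.96570497e+02 -9.55911328e-02  8.18990211e+01] [-0.4  0.2  1.9 -1.6 -0.5 -3.4 -1.  -2.1 -1.3  1.1 -0.3  1.6 -0.1 -1.2
  0.  -0.1 -0.8 -0.9  0.3 -1.   0.4 -1.6  0.  -1.9]
```

View pics/c2.png

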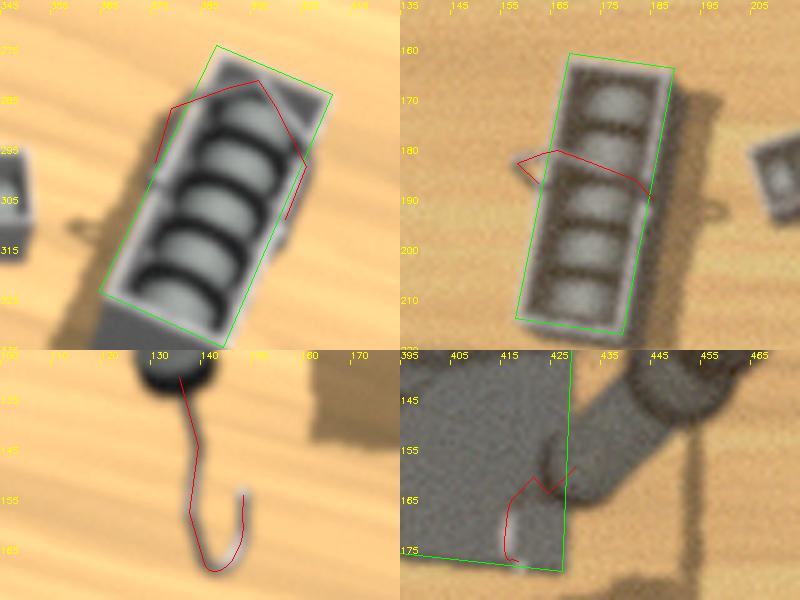

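```bash
python3 - <<'E'
import re
x=open('fit.py').read()
x=re.sub(r"S=np.array\(\[\[388,275.*\n","S=np.array([[388.8,276],[366.4,322.4],[388.8,333.4],[410.2,284.4]])-.5\n",x)
x=re.sub(r"T=np.array\(\[\[182,219.*\n","T=np.array([[179.2,216.6],[189.4,164.6],[169.4,161.2],[158.8,213.4]])-.5\n",x)
x=re.sub(r"f=lambda.*\n","f=lambda p:np.r_[(proj(s,tinpts(p,C))-S).ravel(),(proj(t,tinpts(p,C))-T).ravel()]\n",x)
x=x.replace("return np.r_[(a[:2]-","a=a+.5;b=b+.5\n    return np.r_[(a[:2]-")
open('fit.py','w').write(x)
E
python3 fit.py
python3 - <<'E'
from h import *
from bench import *
tp,q=pickle.load(open("fit.pkl","rb"))
st=read_state();print(R.from_quat(st["ee_rot"]).as_matrix().round(3))
# desired grasp tool: tilt a back towards -x: z=(sin a,0,-cos a), y along tin y
a=np.radians(40)
z=rot(tp[2])@[np.sin(a),0,-np.cos(a)]
for sg in(1,-1):
    y=sg*(rot(tp[2])@[0,1,0]);x=np.cross(y,z);M=np.c_[x,y,z]
    g=tinpts(tp,np.array([[-36,0,30.]]))[0]
    print(sg,"grasp",g,"tcp",g+8*z,M.round(3).tolist(),np.degrees((R.from_quat(st["ee_rot"]).inv()*R.from_matrix(M)).as_rotvec()).round(1))
E
```

```text
[ 5.98528377e+02  2.64953535e+02 -1.45044478e-01] [-0.4 -1.9 -1.6  0.7  0.7  1.   1.4 -0.5  0.3  0.5  0.6 -0.8 -0.4 -0.4
 -0.6  0.3]
[ 5.91878928e+02 -1.97063926e+02 -9.34240212e-02  8.18595851e+01] [-0.2  0.7  2.1 -1.1 -0.4 -3.2 -0.9 -1.9 -1.1  1.4 -0.1  1.7  0.2 -1.
  0.3  0.1 -0.6 -0.8  0.5 -0.8  0.6 -1.1  0.8 -1.5]
[[-0.969 -0.248 -0.001]
 [-0.248  0.969  0.002]
 [ 0.     0.002 -1.   ]]
1 grasp [562.90639611 270.15684681  30.        ] tcp [567.99470014 269.41359694  23.87164446] [[-0.758, 0.145, 0.636], [0.111, 0.989, -0.093], [-0.643, 0.0, -0.766]] [  8.  -39.5  21.7]
-1 grasp [562.90639611 270.15684681  30.        ] tcp [567.99470014 269.41359694  23.87164446] [[0.758, -0.145, 0.636], [-0.111, -0.989, -0.093], [0.643, -0.0, -0.766]] [  54.2   11.  -148.8]
```

```bash
cat >> h.py <<'E'
def toolR(yaw,a):
    z=rot(yaw)@[np.sin(a),0,-np.cos(a)];y=rot(yaw)@[0,1,0];return np.c_[np.cross(y,z),y,z]
def ray(d,u,z):
    f=lambda p:proj(d,[p[0],p[1],z])[0]-u
    return least_squares(f,[500,0]).x
def delta(pos,M):
    "shift (cm, tool axes) and turn (deg) from measured pose to target"
    from bench import read_state
    s=read_state();A=R.from_quat(s["ee_rot"])
    print("t",round(s["clock"],2),"pos",s["position"].round(1),"F",s["contact_force"].round(1),"w",round(s["gripper_width"],1))
    T=(A.inv()*R.from_matrix(M)).as_rotvec(degrees=True)
    print("turn",T.round(2),"shift before turn",(A.inv().apply(pos-s["position"])/10).round(2),"after turn",(M.T@(pos-s["position"])/10).round(2))
E
python3 - <<'E'
from h import *
s,t=load(0)
print("big",ray(t,[195,318],60),ray(s,[390,190],60),"big hoop", ray(s,[396,158],150),"plain",ray(t,[260,243],48),"small",ray(t,[225,182],30))
tp,q=pickle.load(open("fit.pkl","rb"))
M=toolR(tp[2],np.radians(30)); g=tinpts(tp,np.array([[-36,0,30.]]))[0]+8*M[:,2]
print(g,M.round(3));delta(g-150*M[:,2],M)
E
```

```text
big [331.57743373 207.73858146] [335.59976566 209.92154649] big hoop [334.2112093  206.00733459] plain [484.68984907  81.23702306] small [616.79237635 158.7783204 ]
[566.86439402 269.57870105  23.07179677] [[-0.857  0.145  0.495]
 [ 0.125  0.989 -0.072]
 [-0.5    0.    -0.866]]
t 0.1 pos [ 155.  -605.   241.4] F [ 0.1  0.  -0.2] w 85.4
turn [  6.04 -29.63  22.12] shift before turn [-54.67  77.38   8.98] after turn [-13.43  92.49  17.96]
```

Emit:
servo_tool(rows=[[1, 0, 0, 0, 1.21, -5.93, 4.42], [1, 0, 0, 0, 1.21, -5.93, 4.42], [1, 0, 0, 0, 1.21, -5.93, 4.42], [1, 0, 0, 0, 1.21, -5.93, 4.42], [1, 0, 0, 0, 1.21, -5.93, 4.42], [1, -0.65, 4.6, 0.5, 0, 0, 0], [1, -0.65, 4.6, 0.5, 0, 0, 0], [1, -0.65, 4.6, 0.5, 0, 0, 0], [1, -0.65, 4.6, 0.5, 0, 0, 0], [1, -0.65, 4.6, 0.5, 0, 0, 0], [1, -0.65, 4.6, 0.5, 0, 0, 0], [1, -0.65, 4.6, 0.5, 0, 0, 0]])

```text
clock: 1.3
position: [257.8, -293.9, 234.2]
ee_rot: [0.071, 0.963, -0.02, 0.259]
contact_force: [3.2, 0.1, -0.3]
gripper_width: 85.2
```

Emit:
servo_tool(rows=[[1, -0.65, 4.6, 0.5, 0, 0, 0], [1, -0.65, 4.6, 0.5, 0, 0, 0], [1, -0.65, 4.6, 0.5, 0, 0, 0], [1, -0.65, 4.6, 0.5, 0, 0, 0], [1, -0.65, 4.6, 0.5, 0, 0, 0], [1, -0.65, 4.6, 0.5, 0, 0, 0], [1, -0.65, 4.6, 0.5, 0, 0, 0], [1, -0.65, 4.6, 0.5, 0, 0, 0], [1, -0.65, 4.6, 0.5, 0, 0, 0], [1, -0.65, 4.6, 0.5, 0, 0, 0], [1, 0, 2, 0, 0, 0, 0], [1, 0, 0, 0, 0, 0, 0]])

```text
clock: 2.5
position: [370.0, 34.2, 228.6]
ee_rot: [0.073, 0.969, -0.021, 0.236]
contact_force: [-1.4, 0.0, -0.9]
gripper_width: 85.8
```

```bash
cat > d.py <<'E'
import sys
from h import *
tp,q=pickle.load(open("fit.pkl","rb"))
M=toolR(tp[2],np.radians(30)); g=tinpts(tp,np.array([[-36,0,30.]]))[0]+8*M[:,2]
delta(g-float(sys.argv[1])*M[:,2],M)
E
python3 d.py 100;python3 d.py 0
```

```text
t 2.5 pos [370.   34.2 228.6] F [-1.4  0.  -0.9] w 85.8
turn [-0.54 -2.57 -0.11] shift before turn [-4.3  26.29 15.42] after turn [-3.65 26.13 15.84]
t 2.5 pos [370.   34.2 228.6] F [-1.4  0.  -0.9] w 85.8
turn [-0.54 -2.57 -0.11] shift before turn [-4.75 26.38 25.41] after turn [-3.65 26.13 25.84]
```

Emit:
servo_tool(rows=[[1, 0, 0, 0, -0.5, -2.6, 0], [1, -0.4, 2.9, 0.8, 0, 0, 0], [1, -0.4, 2.9, 0.8, 0, 0, 0], [1, -0.4, 2.9, 0.8, 0, 0, 0], [1, -0.4, 2.9, 0.8, 0, 0, 0], [1, -0.4, 2.9, 0.8, 0, 0, 0], [1, -0.4, 2.9, 0.8, 0, 0, 0], [1, -0.4, 2.9, 0.8, 0, 0, 0], [1, -0.4, 2.9, 0.8, 0, 0, 0], [1, -0.4, 2.9, 0.8, 0, 0, 0], [1, 0, 0, 1, 0, 0, 0], [1, 0, 0, 0, 0, 0, 0]])

```text
clock: 3.7
position: [499.3, 255.5, 218.2]
ee_rot: [0.056, 0.975, -0.013, 0.215]
contact_force: [0.5, -0.5, 0.1]
gripper_width: 85.6
```

```bash
python3 d.py 60
```

```text
t 3.7 pos [499.3 255.5 218.2] F [ 0.5 -0.5  0.1] w 85.6
turn [ 0.74 -5.16  1.57] shift before turn [ 2.79  2.28 14.48] after turn [ 4.14  2.37 14.14]
```

Emit:
servo_tool(rows=[[1, 0, 0, 0, 0.4, -2.6, 0.8], [1, 0, 0, 0, 0.4, -2.6, 0.8], [1, 1, 0.6, 2, 0, 0, 0], [1, 1, 0.6, 2, 0, 0, 0], [1, 1, 0.6, 2, 0, 0, 0], [1, 1, 0.6, 2, 0, 0, 0], [1, 0, 0, 0, 0, 0, 0]])

```text
clock: 4.4
position: [532.2, 264.4, 175.1]
ee_rot: [0.047, 0.978, -0.015, 0.204]
contact_force: [-0.5, 0.3, -0.2]
gripper_width: 85.3
```

```bash
python3 d.py 60; python3 -c "
from bench import *;print(read_state()['joints'].round(2))"
```

```text
t 4.4 pos [532.2 264.4 175.1] F [-0.5  0.3 -0.2] w 85.3
turn [ 0.67 -6.35  2.63] shift before turn [3.64 1.1  9.32] after turn [4.69 1.01 8.85]
[ 0.83  0.26 -0.65  0.71 -0.53 -3.1 ]
```

Emit:
servo_tool(rows=[[1, 0, 0, 0, 0, 0, -8.5], [1, 0, 0, 0, 0, 0, -8.5], [1, 0, 0, 0, 0, 0, -8.5], [1, 0, 0, 0, 0, 0, -8.5], [1, 0, 0, 0, 0, 0, -8.5], [1, 0, 0, 0, 0, 0, -8.5], [1, 0, 0, 0, 0, 0, -8.5], [1, 0, 0, 0, 0, 0, -8.5], [1, 0, 0, 0, 0, 0, -8.5], [1, 0, 0, 0, 0, 0, -8.5], [1, 0, 0, 0, 0, 0, -8.5]])

```text
clock: 5.5
position: [532.3, 265.1, 178.2]
ee_rot: [-0.682, 0.702, -0.16, 0.131]
contact_force: [-0.4, 0.5, 0.5]
gripper_width: 85.3
```

Emit:
servo_tool(rows=[[1, 0, 0, 0, 0, 0, -8.5], [1, 0, 0, 0, 0, 0, -8.5], [1, 0, 0, 0, 0, 0, -8.5], [1, 0, 0, 0, 0, 0, -8.5], [1, 0, 0, 0, 0, 0, -8.5], [1, 0, 0, 0, 0, 0, -8.5], [1, 0, 0, 0, 0, 0, -8.5], [1, 0, 0, 0, 0, 0, -8.5], [1, 0, 0, 0, 0, 0, -8.5], [1, 0, 0, 0, 0, 0, 0]])

```text
clock: 6.5
position: [532.3, 265.1, 178.2]
ee_rot: [0.969, -0.132, 0.206, -0.005]
contact_force: [-0.8, -0.5, 0.3]
gripper_width: 85.2
```

```bash
sed -i 's/M=toolR(tp\[2\],np.radians(30));/M=toolR(tp[2],np.radians(30))*[-1,-1,1];/' d.py && python3 d.py 60; python3 -c "
from bench import *;print(read_state()['joints'].round(2))"
```

```text
t 6.5 pos [532.3 265.1 178.2] F [-0.8 -0.5  0.3] w 85.2
turn [-0.34  6.21 -7.43] shift before turn [-3.91 -0.32  9.59] after turn [-4.85 -0.94  9.11]
[ 0.83  0.26 -0.65  0.71 -0.53 -0.13]
```

Emit:
servo_tool(rows=[[1, 0, 0, 0, -0.2, 3.1, -3.7], [1, 0, 0, 0, -0.2, 3.1, -3.7], [1, -1.6, -0.3, 2, 0, 0, 0], [1, -1.6, -0.3, 2, 0, 0, 0], [1, -1.6, -0.3, 2, 0, 0, 0], [1, 0, 0, 1.5, 0, 0, 0], [1, 0, 0, 1.5, 0, 0, 0], [1, 0, 0, 0, 0, 0, 0]])

```text
clock: 7.3
position: [537.5, 272.3, 74.5]
ee_rot: [0.964, -0.072, 0.257, 0.02]
contact_force: [-0.0, -0.3, 0.6]
gripper_width: 85.7
```

```bash
python3 d.py 0; python3 - <<'E'
from h import *
s,t=snap(1)
cv2.imwrite("pics/c3.png",np.hstack([crop(s,310,215,133,150,3),crop(t,120,120,133,150,3)]))
E
```

```text
t 7.3 pos [537.5 272.3  74.5] F [-0.  -0.3  0.6] w 85.7
turn [ 0.19  0.12 -0.2 ] shift before turn [-0.02 -0.18  5.93] after turn [-0.03 -0.16  5.93]
```

View pics/c3.png

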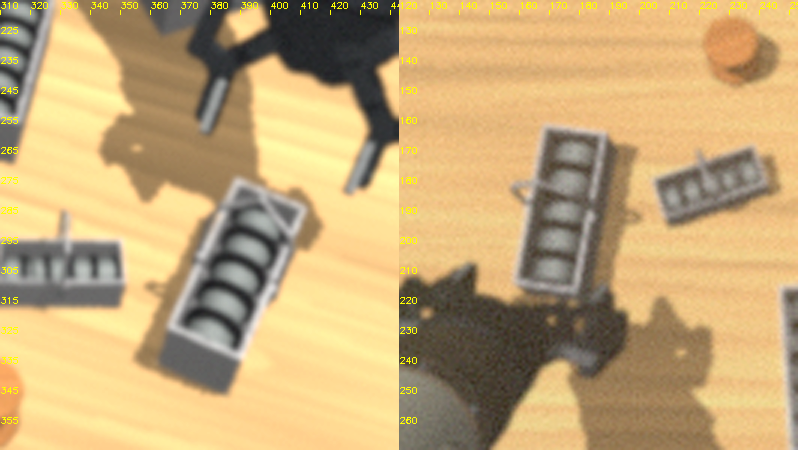

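Emit:
servo_tool(rows=[[1, 0, -0.15, 1.5, 0, 0, 0], [1, 0, 0, 1.5, 0, 0, 0], [1, 0, 0, 1.5, 0, 0, 0], [1, 0, 0, 1.4, 0, 0, 0], [1, 0, 0, 0, 0, 0, 0], [0, 0, 0, 0, 0, 0, 0], [0, 0, 0, 0, 0, 0, 0], [0, 0, 0, 0, 0, 0, 0], [0, 0, 0, 0, 0, 0, 0], [0, 0, 0, 0, 0, 0, 0], [0, 0, 0, 0, 0, 0, 0], [0, 0, 0, 0, 0, 0, 0]])

```text
clock: 8.6
position: [567.8, 276.2, 34.0]
ee_rot: [0.964, -0.072, 0.253, 0.026]
contact_force: [-3.4, -1.6, 5.2]
gripper_width: 45.2
```

```bash
python3 d.py 0; python3 - <<'E'
from h import *
M=toolR(-.145,np.radians(30))*[-1,-1,1]
print(M.T.round(3))
E
```

```text
t 8.6 pos [567.8 276.2  34. ] F [-3.4 -1.6  5.2] w 45.2
turn [ 0.92  0.55 -0.03] shift before turn [-0.54  0.66  0.96] after turn [-0.55  0.67  0.95]
[[ 0.857 -0.125  0.5  ]
 [-0.144 -0.99  -0.   ]
 [ 0.495 -0.072 -0.866]]
```

```bash
python3 - <<'E'
from h import *
from bench import *
s,t=snap(2)
print(read_state()['joints'].round(2))
cv2.imwrite("pics/c4.png",np.hstack([crop(s,330,245,100,110,4),crop(t,130,145,100,110,4)]))
E
```

```text
[ 0.47  0.51 -0.81  2.05 -0.34 -1.06]
```

View pics/c4.png

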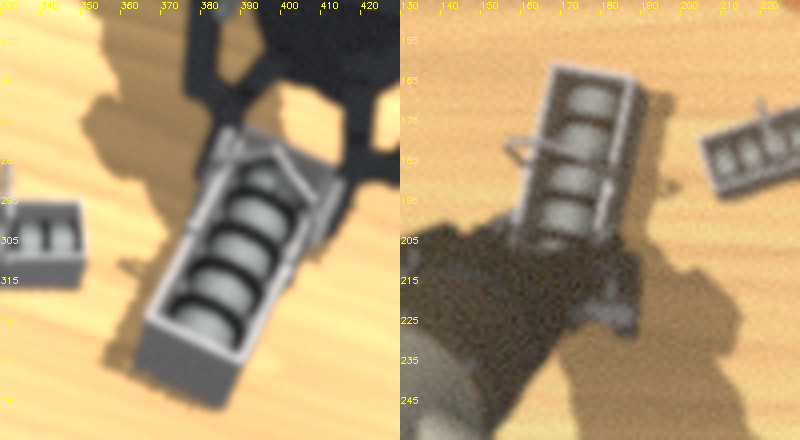

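Emit:
servo_tool(rows=[[0, 0.25, 0, -0.43, 0, 0, 0], [0, 0.5, 0, -0.87, 0, 0, 0], [0, 0.5, 0, -0.87, 0, 0, 0], [0, 0.5, 0, -0.87, 0, 0, 0], [0, 0.5, 0, -0.87, 0, 0, 0], [0, 0.5, 0, -0.87, 0, 0, 0], [0, 0.5, 0, -0.87, 0, 0, 0], [0, 0.5, 0, -0.87, 0, 0, 0], [0, 0.5, 0, -0.87, 0, 0, 0], [0, 0.5, 0, -0.87, 0, 0, 0], [0, 0, 0, 0, 0, 0, 0]])

```text
clock: 9.8
position: [568.7, 278.2, 128.8]
ee_rot: [0.965, -0.072, 0.252, 0.025]
contact_force: [-0.9, 0.7, -3.6]
gripper_width: 45.2
```

```bash
python3 - <<'E'
from h import *
from bench import *
st=read_state()
for k in('joints','position','ee_rot','contact_force','wrist_torque','gripper_width'): print(k,np.round(st[k],4).tolist())
s,t=snap(3)
cv2.imwrite("pics/c5.png",np.hstack([crop(s,310,185,133,150,3),crop(t,100,120,133,150,3)]))
E
```

```text
joints [0.6913, 0.3614, -0.7526, 1.3118, -0.3974, -0.4927]
position [568.6677, 278.2326, 128.7596]
ee_rot [0.9646, -0.0723, 0.2524, 0.0255]
contact_force [-0.9476, 0.6893, -3.6095]
wrist_torque [0.3645, 1.4848, 0.098]
gripper_width 45.1922
```

View pics/c5.png

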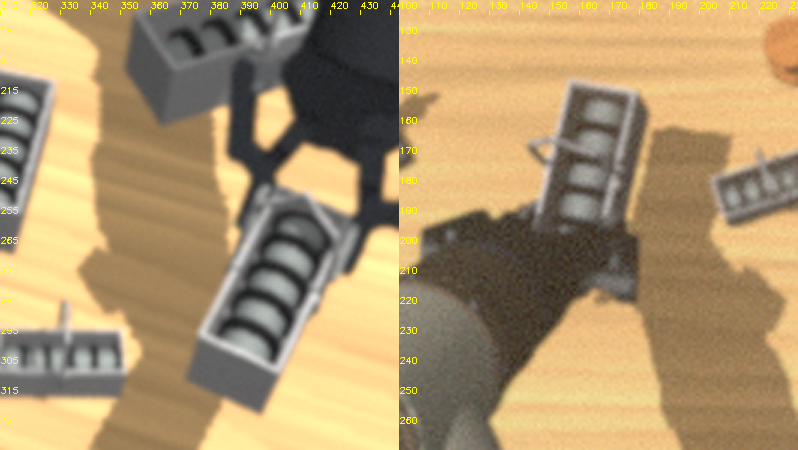

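```bash
cat > fk.py <<'E'
from h import *
sam=[([-1.06139639,.38556941,.0066137554,-.00047,-1.19401,-.2585826],[154.98,-604.9,241.2],[-.12499,.992157,.001088,-.0002]),
([.83,.26,-.65,.71,-.53,-3.1],[532.2,264.4,175.1],[.047,.978,-.015,.204]),
([.47,.51,-.81,2.05,-.34,-1.06],[567.8,276.2,34.],[.964,-.072,.253,.026]),
([.6913,.3614,-.7526,1.3118,-.3974,-.4927],[568.67,278.23,128.76],[.9646,-.0723,.2524,.0255])]
def rx(a): return R.from_euler('x',a).as_matrix()
def ry(a): return R.from_euler('y',a).as_matrix()
def fk(j,k):
    d1,L2,a3,L3,d6=k
    A=rot(j[0]); U=A@ry(j[1]); F=A@ry(j[1]-j[2])   # forearm x axis, pitched down by j2-j3
    p=np.array([0,0,d1])+U@[0,0,L2]+F@[L3,0,a3]
    W=F@rx(k4*j[3])@ry(-j[4])   # tool z = x axis of W
    return p+W@[d6,0,0],W@[1,0,0],W@rx(k6*j[5])@np.array([[0,0,1],[0,1,0],[-1,0,0]]).T
for k4 in(1,-1):
  for j,p,q in sam: print(k4,fk(j,[0,0,0,0,0])[1].round(3),R.from_quat(q).as_matrix()[:,2].round(3)) if 'k6' in globals() else None
k4=k6=1
for k4 in(1,-1):
  for j,p,q in sam: print(k4,fk(j,[0,0,0,0,0])[1].round(3),R.from_quat(q).as_matrix()[:,2].round(3))
  f=lambda k:np.r_[np.array([fk(j,k)[0]-p for j,p,q in sam]).ravel()]
  r=least_squares(f,[300,350,50,400,200]);print(r.x.round(1),r.fun.round(1))
E
python3 fk.py
```

```text
1 [-0.001  0.002 -1.   ] [-0.001  0.002 -1.   ]
1 [-0.09   0.39  -0.916] [ 0.397 -0.048 -0.916]
1 [ 0.207  0.437 -0.875] [ 0.484 -0.087 -0.871]
1 [ 0.006  0.491 -0.871] [ 0.483 -0.086 -0.871]
[-1245.5  1137.2   235.6   114.2  -319.9] [ 148.3   62.3   63.6 -133.3   15.6   26.    89.6  -48.5  -59.2  -59.2
  -12.   -30.4]
-1 [-0.001  0.002 -1.   ] [-0.001  0.002 -1.   ]
-1 [ 0.396 -0.055 -0.916] [ 0.397 -0.048 -0.916]
-1 [ 0.475 -0.09  -0.875] [ 0.484 -0.087 -0.871]
-1 [ 0.483 -0.086 -0.871] [ 0.483 -0.086 -0.871]
[ 52.  729.1  66.2 333.8 400. ] [141.6  74.3  24.3 -73.7  41.7  -8.   70.7 -84.6  -2.7 -17.6 -16.4 -13.7]
```

```bash
cat > hand.py <<'E'
from h import *
s,t=load(3)
S=np.array([[397.3,246.7],[429,256],[376.7,296.7],[402.7,309],[410,250.7],[372.7,311],[397.7,322.7]])-.5
iS=[[-58,-23,48],[-58,23,48],[58,-23,48],[58,23,48],[0,0,120],[58,-23,0],[58,23,0]]
T=np.array([[157,147.7],[179.7,151.7],[143.3,169]])-.5; iT=[[58,23,48],[58,-23,48],[0,0,120]]
X=lambda p,L:R.from_rotvec(p[3:]).apply(np.array(L,float))+p[:3]
f=lambda p:np.r_[(proj(s,X(p,iS))-S).ravel(),(proj(t,X(p,iT))-T).ravel(),p[3:5]*20]
r=least_squares(f,[600,267,95,0,0,-.145],x_scale=[10,10,10,.1,.1,.1]);print(r.x.round(3),r.fun.round(1))
M=R.from_quat([.9646,-.0723,.2524,.0255]);pos=np.array([568.67,278.23,128.76])
print("peak rel tool",M.inv().apply(X(r.x,[[0,0,120]])[0]-pos),"tilt z in tool",M.inv().apply(R.from_rotvec(r.x[3:]).apply([0,0,1])), "peak",X(r.x,[[0,0,120]]))
pickle.dump((r.x,M.inv().apply(X(r.x,[[0,0,120]])[0]-pos),(M.inv()*R.from_rotvec(r.x[3:])).as_matrix()),open("hand.pkl","wb"))
E
python3 hand.py
```

```text
[ 5.97581e+02  2.69404e+02  8.97360e+01 -4.10000e-02 -2.00000e-03
 -1.43000e-01] [ 4.  -1.1 -2.7  0.5  0.3 -0.1  1.3  0.1  3.8 -0.3 -1.4  0.2 -0.8  0.6
 -1.   0.7 -1.2 -0.4  7.1 -0.8 -0.8 -0. ]
peak rel tool [ 65.20149794   0.43482972 -56.10101168] tilt z in tool [ 0.48586776 -0.02822459 -0.87357649] peak [[597.70708355 274.35271414 209.6337433 ]]
```

```bash
sed -i 's/^S=np.array.*/&\nk=[2,3,5,6]/; s/^T=np/iS=np.array(iS)[k];S=S[k]\nT=np/' hand.py && sed -i 's/^k=\[2,3,5,6\]$/k=[2,3,5,6]/' hand.py && python3 hand.py
cat >> fk.py <<'E'
print("----")
k4=-1
def fk(j,k):
    d1,L2,a3,L3,d6,b,a1=k
    A=rot(j[0]); U=A@ry(j[1]); F=A@ry(j[1]-j[2])
    W=F@rx(-j[3])@ry(-j[4])
    return np.array([0,0,d1])+A@[a1,b,0]+U@[0,0,L2]+F@[L3,0,a3]+W@[d6,0,0],W@[1,0,0]
f=lambda k:np.r_[np.array([fk(j,k)[0]-p for j,p,q in sam]).ravel()]
r=least_squares(f,[300,350,50,400,200,-100,0]);print(r.x.round(1),r.fun.round(1))
E
python3 fk.py | sed -n '/----/,$p'
```

```text
[ 5.98637e+02  2.75983e+02  8.92040e+01 -4.80000e-02 -1.20000e-02
 -2.58000e-01] [ 1.4 -1.7  1.   1.1 -0.6 -1.2 -1.4  1.6 -0.9 -0.3 -1.9  1.1  3.  -0.8
 -1.  -0.2]
peak rel tool [ 64.12974455  -7.05606571 -56.15052964] tilt z in tool [ 0.47846737 -0.03507182 -0.87740466] peak [[597.9003779  281.89548825 209.05597364]]
----
[-321.4  469.3  144.1  117.8  -44.3 -144.3  263.7] [  13.     8.1    6.9  -58.3   61.5   -6.9   66.4 -101.2   14.7  -27.4
    3.8  -14.7]
```

```bash
cat >> fk.py <<'E'
print("====")
def fk(j,k):
    d1,L2,a3,L3,d6,b,e=k
    A=rot(j[0]); U=A@ry(j[1]); F=A@ry(j[1]-j[2]); V=F@rx(-j[3]); W=V@ry(-j[4])
    return np.array([0,0,d1])+A@[0,b,0]+U@[0,0,L2]+F@[L3,0,a3]+V@[0,e,0]+W@[d6,0,0],W@[1,0,0]
f=lambda k:np.r_[np.array([fk(j,k)[0]-p for j,p,q in sam]).ravel(),(k-[300,350,0,400,200,0,-100])*.005]
r=least_squares(f,[300,350,50,400,200,0,-100]);print(r.x.round(1),r.fun.round(1));K=r.x
E
python3 fk.py | sed -n '/====/,$p'
```

```text
====
[ 158.6  570.3   -0.6  420.3  289.5    1.1 -159.9] [ 1.1  0.2  0.2 -0.6 -2.5  1.1 -0.8 -0.3 -3.1  1.3  1.1  1.8 -0.7  1.1
 -0.   0.1  0.4  0.  -0.3]
```

```bash
cat > hand2.py <<'E'
from h import *
s,t=load(3)
S=np.array([[376.7,296.7],[402.7,309],[372.7,311],[397.7,322.7]])-.5
iS=[[58,-23,48],[58,23,48],[58,-23,0],[58,23,0]]
T=np.array([[157,147.7],[179.7,151.7],[143.3,169]])-.5; iT=[[58,23,48],[58,-23,48],[0,0,120]]
M=R.from_quat([.9646,-.0723,.2524,.0255]);pos=np.array([568.67,278.23,128.76])
B=np.diag([1.,-1,-1])  # tool->tin at zero tilt
def X(p,L):
    Rt=M*R.from_euler('y',p[3])*R.from_matrix(B)*R.from_rotvec([0,0,p[4]])   # tin axes in world
    return Rt.apply(np.array(L,float)-[0,0,120])+pos+M.apply(p[:3]),Rt
f=lambda p:np.r_[(proj(s,X(p,iS)[0])-S).ravel(),(proj(t,X(p,iT)[0])-T).ravel(),p[1]/2,p[4]*50]
r=least_squares(f,[65,0,-56,.5,0],x_scale=[10,10,10,.1,.1]);print(r.x.round(3),r.fun.round(1))
Rt=X(r.x,[[0,0,0]])[1];print("tin z",Rt.as_matrix()[:,2].round(3),"tin x",Rt.as_matrix()[:,0].round(3),"peak",X(r.x,[[0,0,120]])[0])
ang=lambda z:np.arctan2(z[0],-z[2]);print("tool y",M.as_matrix()[:,1].round(3),"tool tilt",np.degrees(np.arccos(-M.as_matrix()[2,2])))
pickle.dump((r.x[:3],(M.inv()*Rt).as_matrix()),open("hand.pkl","wb"))
E
python3 hand2.py
```

```text
[ 6.4773e+01 -1.3130e+00 -5.7538e+01 -4.9600e-01 -5.1000e-02] [ 1.  -1.2  1.5 -0.  -0.2 -0.2 -0.   1.1 -1.3 -0.3 -1.7  0.2  5.8 -0.5
 -0.7 -2.6]
tin z [-0.015  0.015  1.   ] tin x [ 0.979 -0.202  0.017] peak [[596.90970061 276.25781871 210.65364636]]
tool y [-0.152 -0.988  0.013] tool tilt 29.390794370190907
```

```bash
cat > plan.py <<'E'
from h import *
K=np.array([158.6,570.3,-.6,420.3,289.5,1.1,-159.9])
lo=np.array([-3.14,-1.21,-1.07,-3.16,-2.99,-3.1]);hi=np.array([3.14,2.06,1.41,2.05,-.16,3.1])
rx=lambda a:R.from_euler('x',a).as_matrix()
ry=lambda a:R.from_euler('y',a).as_matrix()
def fk(j,k=K):
    d1,L2,a3,L3,d6,b,e=k
    A=rot(j[0]); U=A@ry(j[1]); F=A@ry(j[1]-j[2]); V=F@rx(-j[3]); W=V@ry(-j[4])
    p=np.array([0,0,d1])+A@[0,b,0]+U@[0,0,L2]+F@[L3,0,a3]+V@[0,e,0]+W@[d6,0,0]
    return p,W@rx(-j[5])@B0
B0=np.eye(3)
j0=np.array([.6913,.3614,-.7526,1.3118,-.3974,-.4927])
B0=(fk(j0)[1]).T@R.from_quat([.9646,-.0723,.2524,.0255]).as_matrix()
def ik(p,M,j):
    f=lambda q:np.r_[(fk(q)[0]-p)/100,(R.from_matrix(fk(q)[1])*R.from_matrix(M).inv()).as_rotvec()]
    r=least_squares(f,np.clip(j,lo+1e-3,hi-1e-3),bounds=(lo,hi));return r.x,np.abs(r.fun).max()
if __name__=="__main__":
    js=np.array([-1.06139639,.38556941,.0066137554,-.00047,-1.19401,-.2585826]);print((fk(js)[1]).round(2).tolist())
    pk,H=pickle.load(open("hand.pkl","rb")); tp,q=pickle.load(open("fit.pkl","rb"))
    hook=np.array([q[0],q[1],224.5])
    Rt0=R.from_quat([.9646,-.0723,.2524,.0255]).as_matrix()@H; y0=np.arctan2(Rt0[1,0],Rt0[0,0])
    for psi in np.radians([-40,-20,0,20,40]):
        M0=R.from_quat([.9646,-.0723,.2524,.0255]).as_matrix()
        M=rot(q[2]+psi-y0)@M0; n=rot(q[2]+psi)@[1,0,0]
        for g in (j0,np.array([-.3,.3,-.7,-2.5,-.5,2.5]),np.array([-.3,.3,-.7,-.5,-.5,-.5]),np.array([-.3,.3,-.7,-2.5,-.5,0])):
            out=[]
            for P in (hook-60*n+[0,0,40],hook+[0,0,30],hook,hook-[0,0,40],hook-[0,0,65]):
                g,e=ik(P-M@pk,M,g);out.append((g.round(2).tolist(),round(e,3)))
            if max(o[1] for o in out[1:])<.02: print(round(np.degrees(psi)),out)
E
python3 plan.py
```

```text
[[-0.97, -0.25, -0.0], [-0.25, 0.97, 0.0], [0.0, 0.0, -1.0]]
20 [([-0.3, 0.2, -0.35, -0.47, -0.64, 2.51], np.float64(0.0)), ([-0.23, 0.28, -0.29, -0.44, -0.6, 2.43], np.float64(0.0)), ([-0.24, 0.32, -0.3, -0.49, -0.55, 2.48], np.float64(0.0)), ([-0.25, 0.37, -0.32, -0.56, -0.49, 2.57], np.float64(0.0)), ([-0.26, 0.41, -0.32, -0.61, -0.46, 2.64], np.float64(0.0))]
20 [([-0.3, 0.2, -0.35, -0.47, -0.64, 2.51], np.float64(0.0)), ([-0.23, 0.28, -0.29, -0.44, -0.6, 2.43], np.float64(0.0)), ([-0.24, 0.32, -0.3, -0.49, -0.55, 2.48], np.float64(0.0)), ([-0.25, 0.37, -0.32, -0.56, -0.49, 2.57], np.float64(0.0)), ([-0.26, 0.41, -0.32, -0.61, -0.46, 2.64], np.float64(0.0))]
40 [([-0.43, 0.31, -0.16, -0.57, -0.92, 2.97], np.float64(0.0)), ([-0.33, 0.35, -0.13, -0.56, -0.86, 2.88], np.float64(0.0)), ([-0.34, 0.39, -0.15, -0.59, -0.82, 2.93], np.float64(0.0)), ([-0.35, 0.44, -0.17, -0.63, -0.76, 3.0], np.float64(0.0)), ([-0.35, 0.47, -0.19, -0.66, -0.72, 3.05], np.float64(0.0))]
40 [([-0.43, 0.31, -0.16, -0.57, -0.92, 2.97], np.float64(0.0)), ([-0.33, 0.35, -0.13, -0.56, -0.86, 2.88], np.float64(0.0)), ([-0.34, 0.39, -0.15, -0.59, -0.82, 2.93], np.float64(0.0)), ([-0.35, 0.44, -0.17, -0.63, -0.76, 3.0], np.float64(0.0)), ([-0.35, 0.47, -0.19, -0.66, -0.72, 3.05], np.float64(0.0))]
```

```bash
cat > path.py <<'E'
from plan import *
pk,H=pickle.load(open("hand.pkl","rb")); tp,q=pickle.load(open("fit.pkl","rb"))
M0=R.from_quat([.9646,-.0723,.2524,.0255]).as_matrix();hook=np.array([q[0],q[1],224.5])
Rt0=M0@H; y0=np.arctan2(Rt0[1,0],Rt0[0,0])
n=rot(q[2])@[1,0,0]; print("y0",y0,"stand",q)
for psi in np.radians([5,12,20]):
    M1=rot(q[2]+psi-y0)@M0
    P0=np.array([568.67,278.23,128.76])+M0@pk
    pre=hook-70*n+[0,0,45]
    w=[(P0,0),(P0+[0,0,40],0),(pre,1),(hook-40*n+[0,0,32],1),(hook+[0,0,30],1),(hook-[0,0,50],1)]
    g=j0
    for (a,s0),(b,s1) in zip(w,w[1:]):
        N=max(2,int(np.linalg.norm(b-a)/20));mx=0;em=0;g5=-9
        for i in range(1,N+1):
            u=i/N; M=R.from_rotvec(u*(s1-s0)*R.from_matrix(M1@M0.T).as_rotvec()).as_matrix()@(M1 if s0 else M0)
            g2,e=ik(a+u*(b-a)-M@pk,M,g);mx=np.maximum(mx,np.abs(g2-g));em=max(em,e);g=g2;g5=max(g5,g[4])
        print(round(np.degrees(psi)),N,"max step",mx.round(2),"err",round(em,3),"j",g.round(2),"j5max",round(g5,2))
E
python3 path.py
```

```text
y0 -0.20392388507859666 stand [ 5.91878928e+02 -1.97063926e+02 -9.34240212e-02  8.18595851e+01]
5 2 max step [0.04 0.02 0.04 0.13 0.04 0.11] err 0.0 j [ 0.76  0.31 -0.69  1.06 -0.47 -0.28] j5max -0.43
5 23 max step [0.07 0.02 0.07 0.17 0.05 0.22] err 0.035 j [-0.11  0.11 -0.57 -0.18 -0.39  1.88] j5max -0.16
5 2 max step [0.   0.03 0.02 0.   0.01 0.  ] err 0.0 j [-0.11  0.18 -0.52 -0.18 -0.37  1.89] j5max -0.37
5 2 max step [0.   0.03 0.04 0.   0.01 0.01] err 0.0 j [-0.11  0.24 -0.45 -0.17 -0.38  1.87] j5max -0.37
5 4 max step [0.01 0.03 0.02 0.05 0.04 0.05] err 0.0 j [-0.12  0.36 -0.48 -0.32 -0.23  2.03] j5max -0.23
12 2 max step [0.04 0.02 0.04 0.13 0.04 0.11] err 0.0 j [ 0.76  0.31 -0.69  1.06 -0.47 -0.28] j5max -0.43
12 23 max step [0.08 0.02 0.07 0.2  0.06 0.24] err 0.036 j [-0.18  0.13 -0.48 -0.34 -0.5   2.18] j5max -0.16
12 2 max step [0.   0.03 0.02 0.   0.01 0.  ] err 0.0 j [-0.18  0.19 -0.44 -0.35 -0.48  2.19] j5max -0.48
12 2 max step [0.   0.03 0.04 0.01 0.01 0.01] err 0.0 j [-0.17  0.25 -0.36 -0.33 -0.48  2.17] j5max -0.48
12 4 max step [0.01 0.03 0.01 0.05 0.04 0.05] err 0.0 j [-0.19  0.37 -0.39 -0.48 -0.35  2.35] j5max -0.35
20 2 max step [0.04 0.02 0.04 0.13 0.04 0.11] err 0.0 j [ 0.76  0.31 -0.69  1.06 -0.47 -0.28] j5max -0.43
20 23 max step [0.08 0.03 0.08 0.23 0.07 0.28] err 0.037 j [-0.25  0.16 -0.4  -0.45 -0.61  2.46] j5max -0.16
20 2 max step [0.01 0.03 0.02 0.   0.01 0.  ] err 0.0 j [-0.24  0.22 -0.36 -0.46 -0.59  2.46] j5max -0.59
20 2 max step [0.01 0.03 0.04 0.01 0.   0.02] err 0.0 j [-0.23  0.28 -0.29 -0.44 -0.6   2.43] j5max -0.6
20 4 max step [0.01 0.03 0.01 0.04 0.03 0.05] err 0.0 j [-0.25  0.39 -0.32 -0.58 -0.48  2.6 ] j5max -0.48
```

Emit:
servo_tool(rows=[[0, 0.5, 0, -0.87, 0, 0, 0], [0, 1, 0, -1.74, 0, 0, 0], [0, 1, 0, -1.74, 0, 0, 0], [0, 1, 0, -1.74, 0, 0, 0], [0, 1, 0, -1.74, 0, 0, 0], [0, 1, 0, -1.74, 0, 0, 0], [0, 0.5, 0, -0.87, 0, 0, 0]])

```text
clock: 10.6
position: [570.6, 278.9, 249.8]
ee_rot: [0.964, -0.073, 0.253, 0.026]
contact_force: [0.2, 0.1, -2.7]
gripper_width: 45.0
```

```bash
cat > go.py <<'E'
import sys
from plan import *
from bench import read_state
pk,H=pickle.load(open("hand.pkl","rb")); tp,q=pickle.load(open("fit.pkl","rb"))
hook=np.array([q[0],q[1],224.5])
def target(dx,dy,dz,psi=15):
    "peak at hook + (dx,dy,dz) in stand axes, tin upright, yaw=stand+psi"
    Rt=rot(q[2]+np.radians(psi)); M=Rt@H.T
    return hook+rot(q[2])@[dx,dy,dz]-M@pk,M
if __name__=="__main__":
    a=[float(v) for v in sys.argv[1:]]; p,M=target(*a); delta(p,M)
    s=read_state();A=R.from_quat(s["ee_rot"]);j=s["joints"]; print("joints",j.round(2),"peak now (stand)",(rot(q[2]).T@(s["position"]+A.apply(pk)-hook)).round(1),"tin z",(A.as_matrix()@H)[:,2].round(3))
    N=20;g=j;mx=0;e5=-9;ee=0
    rv=(R.from_matrix(M)*A.inv()).as_rotvec()
    for i in range(1,N+1):
        g2,e=ik(s["position"]+(p-s["position"])*i/N,(R.from_rotvec(rv*i/N)*A).as_matrix(),g);mx=np.maximum(mx,abs(g2-g));g=g2;e5=max(e5,g[4]);ee=max(ee,e)
    print("end",g.round(2),"maxstep/20",mx.round(2),"j5max",e5.round(2),"err",round(ee,3))
E
python3 go.py -70 0 100
```

```text
t 10.6 pos [570.6 278.9 249.8] F [ 0.2  0.1 -2.7] w 45.0
turn [ 11.03  -0.87 -18.39] shift before turn [-0.88 48.32  1.02] after turn [-16.07  44.89  -7.93]
joints [ 0.84  0.24 -0.52  0.74 -0.67  0.02] peak now (stand) [-37.3 472.6 107.2] tin z [-0.016  0.016  1.   ]
end [-0.2   0.07 -0.38 -0.32 -0.68  2.2 ] maxstep/20 [0.08 0.03 0.05 0.1  0.05 0.17] j5max -0.4 err 0.0
```

Emit:
servo_tool(rows=[[0, -0.03, 1.2, 0.03, 0.28, 0, -0.46], [0, -0.1, 2.4, 0.03, 0.55, 0, -0.92], [0, -0.1, 2.4, 0, 0.55, 0, -0.92], [0, -0.15, 2.4, 0, 0.55, 0, -0.92], [0, -0.2, 2.4, 0, 0.55, 0, -0.92], [0, -0.25, 2.4, -0.05, 0.55, 0, -0.92], [0, -0.3, 2.4, -0.1, 0.55, 0, -0.92], [0, -0.3, 2.4, -0.1, 0.55, 0, -0.92], [0, -0.35, 2.4, -0.1, 0.55, 0, -0.92], [0, -0.4, 2.4, -0.15, 0.55, 0, -0.92], [0, -0.4, 2.4, -0.15, 0.55, 0, -0.92]])

```text
clock: 11.7
position: [526.2, 25.6, 241.8]
ee_rot: [0.968, 0.022, 0.25, 0.0]
contact_force: [0.4, -0.1, -3.5]
gripper_width: 45.0
```

```bash
python3 go.py -70 0 80
```

```text
t 11.7 pos [526.2  25.6 241.8] F [ 0.4 -0.1 -3.5] w 45.0
turn [ 5.47 -0.52 -8.64] shift before turn [-4.69 22.2  -0.17] after turn [-7.98 21.13 -2.19]
joints [ 0.42  0.   -0.76  0.53 -0.39  0.74] peak now (stand) [-58.  221.6  99. ] tin z [-0.011  0.011  1.   ]
end [-0.21  0.1  -0.4  -0.34 -0.64  2.22] maxstep/20 [0.04 0.01 0.02 0.05 0.02 0.08] j5max -0.38 err 0.0
```

Emit:
servo_tool(rows=[[0, -0.45, 2.0, 0, 0.5, -0.05, -0.79], [0, -0.45, 2.0, 0, 0.5, -0.05, -0.79], [0, -0.5, 2.0, -0.05, 0.5, -0.05, -0.79], [0, -0.5, 2.0, -0.1, 0.5, -0.05, -0.79], [0, -0.55, 2.0, -0.1, 0.5, -0.05, -0.79], [0, -0.6, 2.0, -0.1, 0.5, -0.05, -0.79], [0, -0.6, 2.0, -0.15, 0.5, -0.05, -0.79], [0, -0.65, 2.0, -0.15, 0.5, -0.05, -0.79], [0, -0.65, 2.0, -0.2, 0.5, -0.05, -0.79], [0, -0.7, 1.9, -0.2, 0.5, -0.05, -0.79], [0, -0.7, 1.9, -0.2, 0.5, 0, -0.79], [0, 0, 0, 0, 0, 0, 0]])

```text
clock: 12.9
position: [492.2, -198.6, 223.2]
ee_rot: [0.964, 0.104, 0.244, -0.028]
contact_force: [0.8, 0.6, -3.7]
gripper_width: 45.1
```

```bash
python3 go.py -60 0 35
```

```text
t 12.9 pos [ 492.2 -198.6  223.2] F [ 0.8  0.6 -3.7] w 45.1
turn [-0.07 -0.03 -0.24] shift before turn [-1.18  0.31  4.49] after turn [-1.18  0.3   4.49]
joints [-0.21  0.09 -0.4  -0.34 -0.64  2.22] peak now (stand) [-71.3  -0.8  80.1] tin z [ 0.    -0.003  1.   ]
end [-0.21  0.17 -0.43 -0.39 -0.55  2.29] maxstep/20 [0.   0.01 0.   0.01 0.   0.01] j5max -0.55 err 0.0
```

Emit:
servo_tool(rows=[[0, -0.3, 0, 0.9, 0, 0, 0], [0, -0.3, 0, 0.9, 0, 0, 0], [0, -0.3, 0.1, 0.9, 0, 0, -0.2], [0, -0.2, 0.1, 0.9, 0, 0, 0], [0, -0.1, 0.1, 0.9, 0, 0, 0], [0, 0, 0, 0, 0, 0, 0], [0, 0, 0, 0, 0, 0, 0]])

```text
clock: 13.6
position: [506.3, -196.0, 180.0]
ee_rot: [0.963, 0.109, 0.246, -0.028]
contact_force: [-0.6, -0.0, -3.0]
gripper_width: 44.9
```

```bash
cat > look.py <<'E'
import sys
from go import *
tag=sys.argv[1];s,t=snap(tag)
st=read_state();A=R.from_quat(st["ee_rot"]).as_matrix();Rt=A@H;P=st["position"]+A@pk
print("t",st["clock"],"F",st["contact_force"].round(1),"peak-hook (stand)",(rot(q[2]).T@(P-hook)).round(1))
W=lambda L:(np.array(L)-[0,0,120])@Rt.T+P
th=np.linspace(0,np.pi,12)
hk=np.r_[[[-14.5,0,240]],np.c_[-11.5*np.cos(th),0*th,231.5-11.5*np.sin(th)],[[11.5,0,254],[0,0,274],[0,0,304]]]
ov=lambda d:[(proj(d,W(BOX)),(0,255,0)),(proj(d,W(HOOP)),(0,0,255)),(proj(d,tinpts(q[:3],hk)),(255,0,0))]
a,b=proj(s,[P])[0].astype(int),proj(t,[P])[0].astype(int)
o=[] if len(sys.argv)>2 else None
k=6
im=[]
for d,c in((s,a),(t,b)):
    x,y=max(c[0]-33,0),max(c[1]-45,0)
    im.append(np.vstack([crop(d,x,y,66,50,k),crop(d,x,y,66,50,k,ov(d))]))
cv2.imwrite(f"pics/{tag}.png",np.hstack(im))
E
sed -i 's/c\[1\]-45/c[1]-25/' look.py; python3 look.py h1; python3 go.py -40 0 35
```

```text
t 13.7 F [ 0.8 -0.1 -2.7] peak-hook (stand) [-58.    3.3  37.8]
t 13.7 pos [ 506.4 -196.1  180.7] F [ 0.8 -0.1 -2.7] w 45.0
turn [-0.13 -0.37  0.3 ] shift before turn [1.23 0.86 0.98] after turn [1.25 0.85 0.97]
joints [-0.2   0.17 -0.43 -0.39 -0.55  2.29] peak now (stand) [-58.    3.3  37.8] tin z [-0.006 -0.001  1.   ]
end [-0.2   0.2  -0.39 -0.38 -0.55  2.28] maxstep/20 [0.   0.   0.   0.   0.   0.01] j5max -0.55 err 0.0
```

View pics/h1.png

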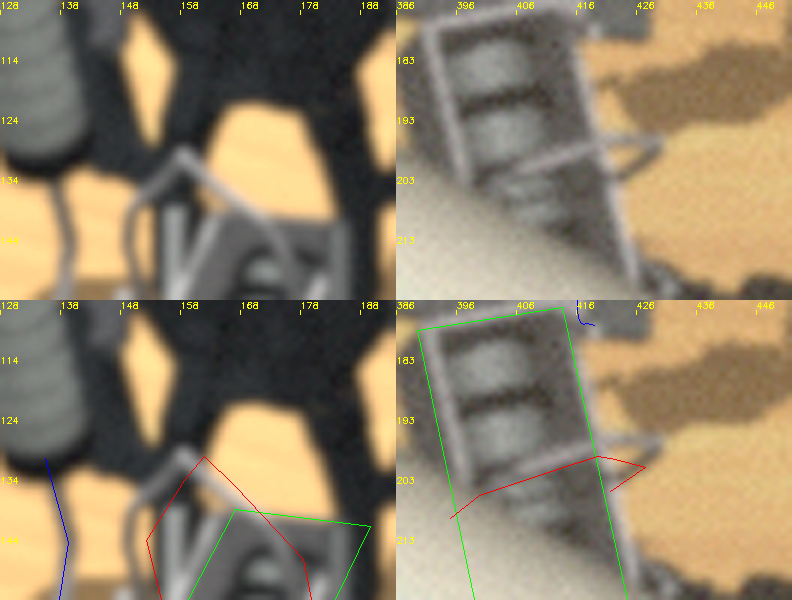

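```bash
cat > refit.py <<'E'
from go import *
s,t=load("h1");st=read_state();A=R.from_quat(st["ee_rot"]).as_matrix();Rt=A@H;P=st["position"]+A@pk
C=[[58,23,48],[58,-23,48]]
W=lambda L,Rt,P:(np.array(L,float)-[0,0,120])@Rt.T+P
oS=proj(s,[P])[0]+[-4.2,-.9];oT=proj(t,[P])[0]+[2.5,-4.6];oC=proj(t,W(C,Rt,P))+[1.3,-1.2]
def mod(p): return Rt@R.from_rotvec(p[3:]).as_matrix(),P+p[:3]
def f(p):
    r,x=mod(p);return np.r_[proj(s,[x])[0]-oS,proj(t,[x])[0]-oT,(proj(t,W(C,r,x))-oC).ravel(),p[[3,5]]*30,p[4]*3]
r=least_squares(f,np.zeros(6),x_scale=[10,10,10,.1,.1,.1]);print("dP",r.x[:3].round(1),"rot",r.x[3:].round(3),r.fun.round(1))
r2,x=mod(r.x);pickle.dump((A.T@(x-st["position"]),A.T@r2),open("hand.pkl","wb"))
print("new pk",A.T@(x-st["position"]),"was",pk)
E
python3 refit.py; cp hand.pkl hand_h1.pkl; python3 go.py -40 0 35
```

```text
dP [ 6.6 -2.8  6.3] rot [0.014 0.065 0.009] [ 0.3  0.1  0.  -0.1  0.2  0.   0.1 -0.1  0.4  0.3  0.2]
new pk [ 72.89344068   2.86281778 -60.21323388] was [ 64.77321285  -1.31345149 -57.53820684]
t 13.7 pos [ 506.4 -196.1  180.7] F [ 0.8 -0.1 -2.7] w 45.0
turn [-1.24  3.33  0.25] shift before turn [0.82 0.57 1.7 ] after turn [0.72 0.52 1.76]
joints [-0.2   0.17 -0.43 -0.39 -0.55  2.29] peak now (stand) [-51.2   1.2  44.1] tin z [ 0.06  -0.003  0.998]
end [-0.22  0.2  -0.42 -0.47 -0.47  2.37] maxstep/20 [0.   0.   0.   0.01 0.   0.01] j5max -0.47 err 0.0
```

Emit:
servo_tool(rows=[[0, 0.1, 0.1, 0.3, -0.4, 1.1, 0.1], [0, 0.1, 0.2, 0.4, -0.4, 1.1, 0.1], [0, 0.2, 0.2, 0.4, -0.4, 1.1, 0.1], [0, 0.2, 0, 0.4, 0, 0, 0], [0, 0.1, 0, 0.3, 0, 0, 0], [0, 0, 0, 0, 0, 0, 0], [0, 0, 0, 0, 0, 0, 0]])

```text
clock: 14.4
position: [522.2, -197.8, 168.3]
ee_rot: [0.956, 0.103, 0.275, -0.022]
contact_force: [-0.0, -0.1, -2.6]
gripper_width: 45.0
```

```bash
python3 go.py -30 0 31
```

```text
t 14.4 pos [ 522.2 -197.8  168.3] F [-0.  -0.1 -2.6] w 45.0
turn [-0.07  0.09 -0.07] shift before turn [0.71 0.35 0.75] after turn [0.71 0.35 0.75]
joints [-0.21  0.2  -0.42 -0.47 -0.47  2.36] peak now (stand) [-40.4   0.3  33.5] tin z [ 0.002 -0.001  1.   ]
end [-0.21  0.22 -0.41 -0.47 -0.47  2.37] maxstep/20 [0.   0.   0.   0.01 0.   0.01] j5max -0.47 err 0.0
```

Emit:
servo_tool(rows=[[0, 0.2, 0.05, 0.2, 0, 0, 0], [0, 0.3, 0.1, 0.3, 0, 0, 0], [0, 0.2, 0, 0.2, 0, 0, 0], [0, 0, 0, 0, 0, 0, 0], [0, 0, 0, 0, 0, 0, 0]])

```text
clock: 14.9
position: [531.8, -197.3, 166.1]
ee_rot: [0.956, 0.103, 0.275, -0.022]
contact_force: [-0.4, 0.5, -3.0]
gripper_width: 45.1
```

```bash
sed -i 's/c\[1\]-25/c[1]-22/' look.py; python3 look.py h2
```

```text
t 15.0 F [-0.5  0.2 -3.2] peak-hook (stand) [-30.9   1.6  31.4]
```

View pics/h2.png

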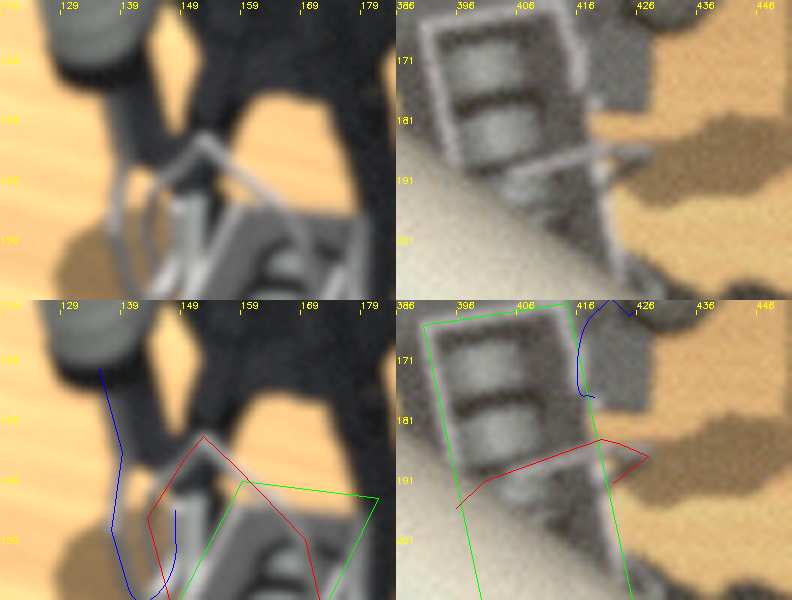

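```bash
python3 go.py -1 0 31;python3 go.py -1 0 3
```

```text
t 15.0 pos [ 531.7 -197.3  166.2] F [-0.5  0.2 -3.2] w 45.0
turn [-0.06  0.08 -0.08] shift before turn [2.36 1.06 1.55] after turn [2.35 1.07 1.55]
joints [-0.2   0.21 -0.41 -0.46 -0.47  2.36] peak now (stand) [-30.9   1.6  31.4] tin z [ 0.002 -0.001  1.   ]
end [-0.2   0.26 -0.36 -0.45 -0.47  2.34] maxstep/20 [0.   0.   0.   0.   0.   0.01] j5max -0.47 err 0.0
t 15.0 pos [ 531.7 -197.3  166.2] F [-0.5  0.2 -3.2] w 45.0
turn [-0.06  0.08 -0.08] shift before turn [0.87 1.02 3.92] after turn [0.87 1.02 3.93]
joints [-0.2   0.21 -0.41 -0.46 -0.47  2.36] peak now (stand) [-30.9   1.6  31.4] tin z [ 0.002 -0.001  1.   ]
end [-0.21  0.3  -0.37 -0.51 -0.43  2.42] maxstep/20 [0.   0.01 0.   0.01 0.   0.01] j5max -0.43 err 0.0
```

Emit:
servo_tool(rows=[[0, 0.23, 0.1, 0.15, 0, 0, 0], [0, 0.23, 0.1, 0.15, 0, 0, 0], [0, 0.23, 0.1, 0.15, 0, 0, 0], [0, 0.23, 0.1, 0.15, 0, 0, 0], [0, 0.23, 0.1, 0.15, 0, 0, 0], [0, 0.23, 0.11, 0.15, 0, 0, 0], [0, 0.23, 0.11, 0.15, 0, 0, 0], [0, 0.23, 0.11, 0.15, 0, 0, 0], [0, 0.23, 0.11, 0.15, 0, 0, 0], [0, 0.23, 0.11, 0.15, 0, 0, 0], [0, 0, 0, 0, 0, 0, 0], [0, 0, 0, 0, 0, 0, 0]])

```text
clock: 16.2
position: [560.8, -201.9, 165.8]
ee_rot: [0.956, 0.103, 0.275, -0.022]
contact_force: [0.3, 0.5, -2.7]
gripper_width: 45.4
```

```bash
python3 go.py -1 0 3; python3 look.py h3
```

```text
t 16.2 pos [ 560.8 -201.9  165.8] F [ 0.3  0.5 -2.7] w 45.4
turn [-0.06  0.08 -0.08] shift before turn [-1.43 -0.03  2.41] after turn [-1.43 -0.03  2.41]
joints [-0.2   0.26 -0.35 -0.45 -0.48  2.33] peak now (stand) [-1.5 -0.2 31. ] tin z [ 0.002 -0.001  1.   ]
end [-0.21  0.3  -0.37 -0.51 -0.43  2.42] maxstep/20 [0.   0.   0.   0.01 0.   0.01] j5max -0.43 err 0.0
t 16.3 F [ 0.1  0.3 -3.5] peak-hook (stand) [-1.7 -0.2 31.1]
```

View pics/h3.png

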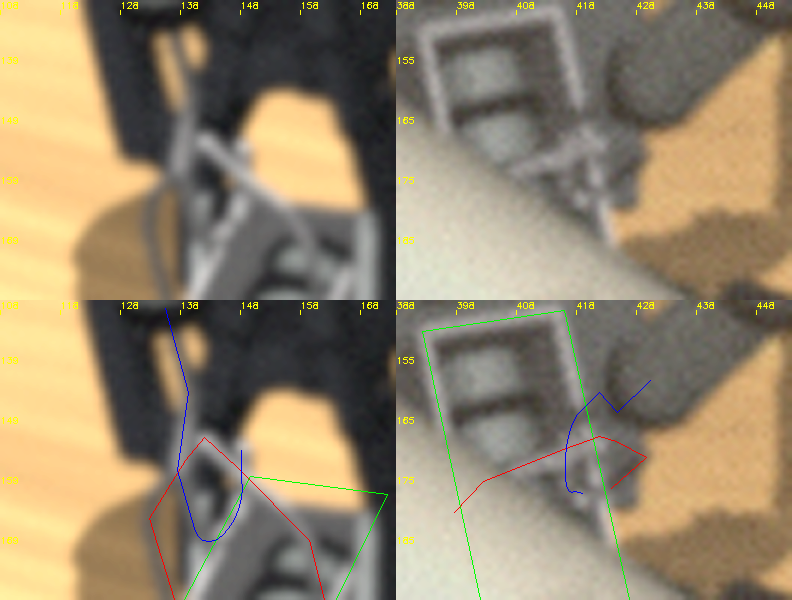

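Emit:
servo_tool(rows=[[0, -0.07, 0, 0.12, 0, 0, 0], [0, -0.14, 0, 0.24, 0, 0, 0], [0, -0.14, 0, 0.24, 0, 0, 0], [0, -0.14, 0, 0.24, 0, 0, 0], [0, -0.14, 0, 0.24, 0, 0, 0], [0, -0.14, 0, 0.24, 0, 0, 0], [0, -0.14, 0, 0.24, 0, 0, 0], [0, -0.14, 0, 0.24, 0, 0, 0], [0, 0, 0, 0, 0, 0, 0]])

```text
clock: 17.2
position: [561.4, -202.0, 144.5]
ee_rot: [0.956, 0.103, 0.275, -0.022]
contact_force: [-0.0, -0.5, -3.6]
gripper_width: 44.9
```

Emit:
servo_tool(rows=[[0, -0.05, 0, 0.09, 0, 0, 0], [0, -0.05, 0, 0.09, 0, 0, 0], [0, -0.05, 0, 0.09, 0, 0, 0], [0, -0.05, 0, 0.09, 0, 0, 0], [0, -0.05, 0, 0.09, 0, 0, 0], [0, -0.05, 0, 0.09, 0, 0, 0], [0, -0.05, 0, 0.09, 0, 0, 0], [0, -0.05, 0, 0.09, 0, 0, 0], [0, -0.05, 0, 0.09, 0, 0, 0], [0, -0.05, 0, 0.09, 0, 0, 0], [0, -0.05, 0, 0.09, 0, 0, 0], [0, -0.05, 0, 0.09, 0, 0, 0]])

```text
clock: 18.4
position: [562.3, -202.2, 132.7]
ee_rot: [0.956, 0.103, 0.275, -0.022]
contact_force: [-0.6, -0.1, -2.9]
gripper_width: 45.0
```

```bash
python3 go.py -1 0 -30
```

```text
t 18.4 pos [ 562.3 -202.2  132.7] F [-0.6 -0.1 -2.9] w 45.0
turn [-0.04  0.06 -0.07] shift before turn [-1.55 -0.09  2.34] after turn [-1.55 -0.1   2.34]
joints [-0.21  0.31 -0.36 -0.52 -0.43  2.42] peak now (stand) [-0.  -0.4 -2. ] tin z [ 0.001 -0.001  1.   ]
end [-0.23  0.35 -0.37 -0.59 -0.39  2.51] maxstep/20 [0.01 0.   0.   0.01 0.   0.01] j5max -0.39 err 0.0
```

Emit:
servo_tool(rows=[[0, -0.05, 0, 0.08, 0, 0, 0], [0, -0.05, 0, 0.08, 0, 0, 0], [0, -0.05, 0, 0.08, 0, 0, 0], [0, -0.05, 0, 0.08, 0, 0, 0], [0, -0.05, 0, 0.08, 0, 0, 0], [0, -0.05, 0, 0.08, 0, 0, 0], [0, -0.05, 0, 0.08, 0, 0, 0], [0, -0.05, 0, 0.08, 0, 0, 0], [0, -0.05, 0, 0.08, 0, 0, 0], [0, -0.05, 0, 0.08, 0, 0, 0], [0, -0.05, 0, 0.08, 0, 0, 0], [0, -0.05, 0, 0.08, 0, 0, 0]])

```text
clock: 19.6
position: [562.4, -202.3, 121.4]
ee_rot: [0.956, 0.103, 0.275, -0.022]
contact_force: [-0.1, 0.5, -1.7]
gripper_width: 45.1
```

```bash
python3 go.py -1 0 -30; python3 look.py h4; python3 - <<'E'
from bench import *
import numpy as np
f=[]
E
```

```text
t 19.6 pos [ 562.4 -202.3  121.4] F [-0.1  0.5 -1.7] w 45.1
turn [-0.05  0.06 -0.07] shift before turn [-0.95 -0.09  1.38] after turn [-0.95 -0.09  1.38]
joints [-0.22  0.32 -0.37 -0.54 -0.41  2.45] peak now (stand) [  0.   -0.5 -13.3] tin z [ 0.001 -0.001  1.   ]
end [-0.23  0.35 -0.37 -0.59 -0.39  2.51] maxstep/20 [0.01 0.   0.   0.01 0.   0.01] j5max -0.39 err 0.0
t 19.7 F [ 0.4 -0.9 -1.6] peak-hook (stand) [ -0.   -0.5 -13.5]
```

View pics/h4.png

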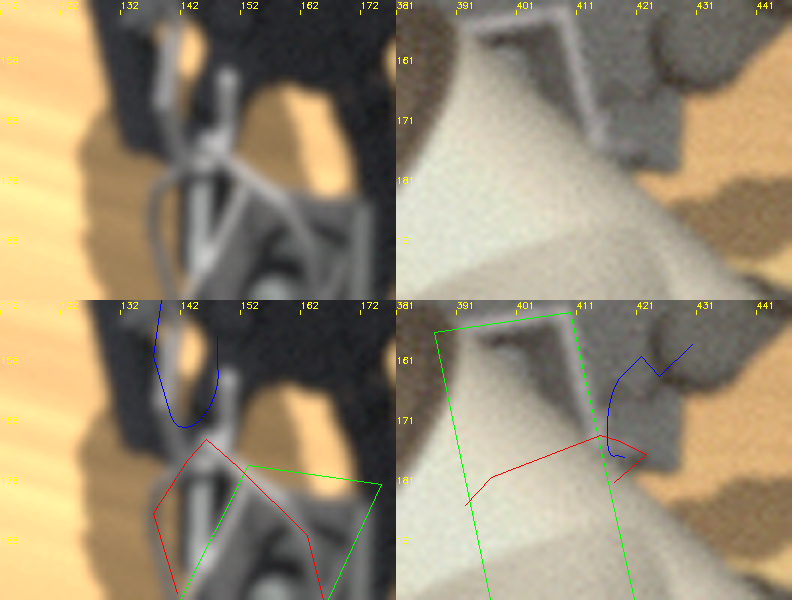

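Emit:
servo_tool(rows=[[0, -0.05, 0, 0.08, 0, 0, 0], [0, -0.05, 0, 0.08, 0, 0, 0], [0, -0.05, 0, 0.08, 0, 0, 0], [0, -0.05, 0, 0.08, 0, 0, 0], [0, -0.05, 0, 0.08, 0, 0, 0], [0, -0.05, 0, 0.08, 0, 0, 0], [0, -0.05, 0, 0.08, 0, 0, 0], [0, -0.05, 0, 0.08, 0, 0, 0], [0, -0.05, 0, 0.08, 0, 0, 0], [0, -0.05, 0, 0.08, 0, 0, 0], [0, -0.05, 0, 0.08, 0, 0, 0], [0, 0, 0, 0, 0, 0, 0]])

```text
clock: 20.9
position: [562.3, -202.5, 110.9]
ee_rot: [0.956, 0.103, 0.275, -0.022]
contact_force: [0.3, 0.0, 0.8]
gripper_width: 44.8
```

Emit:
servo_tool(rows=[[0, 0, 0, 0, 0, 0, 0]])

```text
clock: 21.0
position: [562.4, -202.5, 111.0]
ee_rot: [0.956, 0.103, 0.275, -0.022]
contact_force: [-0.8, 0.3, -0.7]
gripper_width: 45.3
```

Emit:
servo_tool(rows=[[0, 0, 0, 0, 0, 0, 0]])

```text
clock: 21.1
position: [562.4, -202.5, 111.1]
ee_rot: [0.956, 0.103, 0.275, -0.022]
contact_force: [-0.1, -0.7, -1.0]
gripper_width: 45.1
```

Emit:
servo_tool(rows=[[0, 0, 0, 0, 0, 0, 0]])

```text
clock: 21.2
position: [562.3, -202.5, 111.1]
ee_rot: [0.956, 0.103, 0.275, -0.022]
contact_force: [-0.1, 0.4, -0.1]
gripper_width: 45.1
```

Emit:
servo_tool(rows=[[0, 0, 0, 0, 0, 0, 0]])

```text
clock: 21.3
position: [562.3, -202.5, 111.1]
ee_rot: [0.956, 0.103, 0.275, -0.022]
contact_force: [-0.0, -0.3, -0.0]
gripper_width: 44.8
```

```bash
cat > avg.py <<'E'
from bench import *
import numpy as np
a=[]
for i in range(12):
    get_image("top");s=read_state();a.append(np.r_[s["contact_force"],s["wrist_torque"],s["position"]])
a=np.array(a);print(s["clock"],a.mean(0).round(3),(a.std(0)/12**.5).round(3))
E
python3 avg.py
```

```text
21.9 [-8.00000e-02 -4.50000e-02 -3.14000e-01 -1.97000e-01  1.11400e+00
 -5.00000e-03  5.62333e+02 -2.02469e+02  1.11026e+02] [0.1   0.134 0.142 0.008 0.009 0.008 0.005 0.004 0.005]
```

Emit:
servo_tool(rows=[[0, -0.05, 0, 0.08, 0, 0, 0], [0, -0.05, 0, 0.08, 0, 0, 0], [0, -0.05, 0, 0.08, 0, 0, 0], [0, 0, 0, 0, 0, 0, 0]])

```text
clock: 22.3
position: [562.3, -202.5, 108.0]
ee_rot: [0.956, 0.103, 0.275, -0.022]
contact_force: [-0.4, 0.1, -0.5]
gripper_width: 45.4
```

```bash
sed -i 's/range(12)/range(24)/;s/12\*\*/24**/' avg.py && python3 avg.py
```

```text
23.5 [ 9.60000e-02 -5.00000e-02  1.40000e-02 -1.93000e-01  1.07500e+00
  2.00000e-03  5.62341e+02 -2.02512e+02  1.08192e+02] [0.109 0.075 0.087 0.005 0.006 0.005 0.004 0.003 0.006]
```

Emit:
servo_tool(rows=[[0.53, 0, 0, 0, 0, 0, 0], [0.54, 0, 0, 0, 0, 0, 0], [0.55, 0, 0, 0, 0, 0, 0], [0.56, 0, 0, 0, 0, 0, 0], [0.58, 0, 0, 0, 0, 0, 0], [0.6, 0, 0, 0, 0, 0, 0], [0.63, 0, 0, 0, 0, 0, 0], [0.66, 0, 0, 0, 0, 0, 0], [0.7, 0, 0, 0, 0, 0, 0], [0.75, 0, 0, 0, 0, 0, 0], [0.8, 0, 0, 0, 0, 0, 0], [0.85, 0, 0, 0, 0, 0, 0]])

```text
clock: 24.7
position: [562.3, -202.5, 108.2]
ee_rot: [0.956, 0.103, 0.275, -0.022]
contact_force: [-0.1, 0.6, -0.4]
gripper_width: 72.7
```

```bash
python3 avg.py; python3 look.py h5
```

```text
25.9 [ 1.30000e-02  6.00000e-03 -8.30000e-02 -1.99000e-01  1.04500e+00
 -5.00000e-03  5.62330e+02 -2.02505e+02  1.08173e+02] [0.085 0.085 0.076 0.005 0.005 0.005 0.002 0.002 0.004]
t 26.0 F [0.1 0.4 0.2] peak-hook (stand) [  0.   -0.7 -26.5]
```

View pics/h5.png

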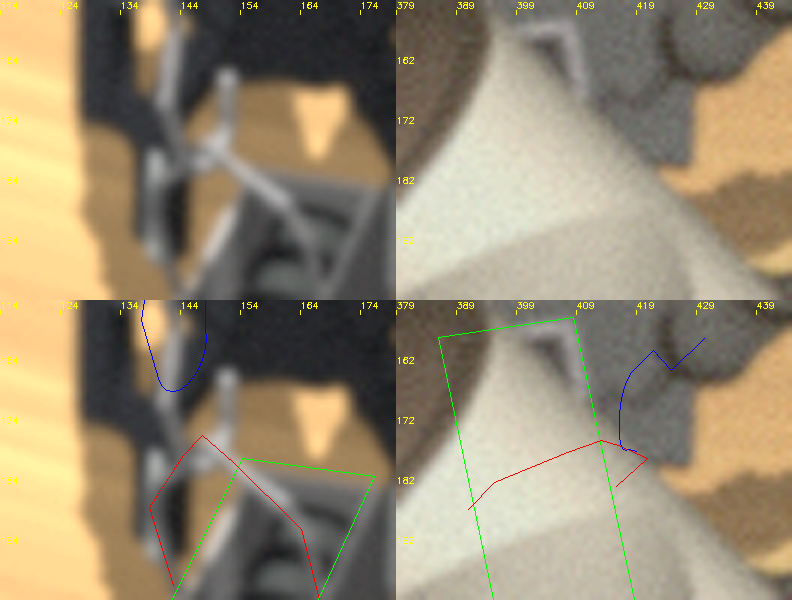

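Emit:
servo_tool(rows=[[1, 0, 0, 0, 0, 0, 0], [1, 0, 0, 0, 0, 0, 0], [1, 0, 0, 0, 0, 0, 0], [1, 0, 0, -0.3, 0, 0, 0], [1, 0, 0, -0.5, 0, 0, 0], [1, 0, 0, -0.8, 0, 0, 0], [1, 0, 0, -1, 0, 0, 0], [1, 0, 0, -1, 0, 0, 0], [1, 0, 0, -1, 0, 0, 0], [1, 0, 0, -1, 0, 0, 0], [1, 0, 0, -1, 0, 0, 0], [1, 0, 0, -1, 0, 0, 0]])

```text
clock: 27.2
position: [522.2, -210.0, 173.4]
ee_rot: [0.956, 0.103, 0.275, -0.022]
contact_force: [0.3, -0.1, 0.4]
gripper_width: 85.6
```

Emit:
servo_tool(rows=[[1, 0, 0, -1.5, 0, 0, 0], [1, 0, 0, -1.5, 0, 0, 0], [1, 0, 0, -1.5, 0, 0, 0], [1, 0, 0, -1.5, 0, 0, 0], [1, 0, 0, -1.5, 0, 0, 0], [1, -1, 0, -1, 0, 0, 0], [1, -1, 0, -1, 0, 0, 0], [1, 0, 0, 0, 0, 0, 0], [1, 0, 0, 0, 0, 0, 0], [1, 0, 0, 0, 0, 0, 0], [1, 0, 0, 0, 0, 0, 0], [1, 0, 0, 0, 0, 0, 0]])

```text
clock: 28.4
position: [456.8, -222.8, 242.0]
ee_rot: [0.956, 0.103, 0.275, -0.022]
contact_force: [0.3, -0.0, -0.3]
gripper_width: 85.8
```

```bash
python3 - <<'E'
from h import *
from bench import *
import time
st=read_state();print(st["clock"],st["position"].round(1),st["contact_force"].round(1),st["gripper_width"])
fr=[get_image("scene") for _ in range(20)]
g=lambda d:d["image"].astype(float)[130:270,110:220]
print([round(np.abs(g(f)-g(fr[0])).mean(),2) for f in fr])
s,t=snap("f")
cv2.imwrite("pics/f.png",np.hstack([crop(s,100,100,100,145,4),crop(t,380,120,100,145,4)]))
E
```

```text
28.4 [ 456.8 -222.8  242. ] [ 0.3 -0.  -0.3] 85.82731996624521
[np.float64(0.0), np.float64(0.79), np.float64(0.86), np.float64(0.92), np.float64(0.96), np.float64(1.0), np.float64(1.02), np.float64(1.03), np.float64(1.06), np.float64(1.1), np.float64(1.11), np.float64(1.13), np.float64(1.13), np.float64(1.13), np.float64(1.16), np.float64(1.2), np.float64(1.2), np.float64(1.19), np.float64(1.16), np.float64(1.12)]
```

```bash
cat > track.py <<'E'
from bench import *
import numpy as np,cv2
fr=[];c=[]
for _ in range(40):
    fr.append(get_image("scene")["image"]);c.append(read_state()["clock"])
f0=cv2.cvtColor(fr[0],cv2.COLOR_RGB2GRAY)
m=np.zeros_like(f0);m[150:270,120:200]=255
p=cv2.goodFeaturesToTrack(f0,40,.02,4,mask=m)
T=[]
for f in fr:
    q,ok,_=cv2.calcOpticalFlowPyrLK(f0,cv2.cvtColor(f,cv2.COLOR_RGB2GRAY),p,None,winSize=(11,11));T.append((q-p)[:,0])
T=np.array(T);rng=np.ptp(T,0)
i=np.argsort(-rng.max(1))[:12]
print(c[0],c[-1]);
for k in i: print(p[k,0],rng[k].round(2))
k=[k for k in i][:6];print(np.median(T[:,k],1)[::2].round(2).tolist())
E
python3 track.py
```

```text
29.55 31.5
[159. 214.] [0.53 0.35]
[160. 261.] [0.51 0.15]
[172. 222.] [0.48 0.46]
[149. 217.] [0.46 0.29]
[136. 224.] [0.45 0.24]
[135. 238.] [0.45 0.42]
[150. 176.] [0.36 0.43]
[171. 191.] [0.43 0.33]
[154. 208.] [0.42 0.28]
[143. 224.] [0.42 0.22]
[135. 228.] [0.42 0.23]
[158. 200.] [0.41 0.22]
[[0.0, 0.0], [-0.07999999821186066, 0.0], [-0.20999999344348907, -0.029999999329447746], [-0.28999999165534973, -0.05000000074505806], [-0.27000001072883606, -0.10000000149011612], [-0.2199999988079071, -0.20000000298023224], [-0.12999999523162842, -0.25999999046325684], [-0.019999999552965164, -0.2800000011920929], [0.009999999776482582, -0.25], [0.10999999940395355, -0.20000000298023224], [0.10000000149011612, -0.1599999964237213], [0.05999999865889549, -0.14000000059604645], [-0.009999999776482582, -0.05000000074505806], [-0.10999999940395355, -0.019999999552965164], [-0.1899999976158142, -0.03999999910593033], [-0.25, -0.05000000074505806], [-0.23000000417232513, -0.14000000059604645], [-0.17000000178813934, -0.20000000298023224], [-0.11999999731779099, -0.23999999463558197], [-0.0, -0.27000001072883606]]
```

```bash
python3 - <<'E'
from h import *
from bench import *
s0,t0=load(0);s5,_=load("h5");s,t=snap("g")
gr=lambda d:cv2.cvtColor(d["image"],cv2.COLOR_RGB2GRAY)
for nm,(d0,d,x,y,w) in dict(plain_t=(t0,t,240,208,44),resin_t=(t0,t,262,98,32),cone_t=(t0,t,218,122,28),plain_s=(s0,s,288,205,46),resin_s=(s0,s,224,328,38),cone_s=(s0,s,290,332,32),hook_s=(s5,s,134,155,24)).items():
    m=cv2.matchTemplate(gr(d)[y-10:y+w+10,x-10:x+w+10],gr(d0)[y:y+w,x:x+w],cv2.TM_CCOEFF_NORMED);_,v,_,l=cv2.minMaxLoc(m);print(nm,round(v,3),l[0]-10,l[1]-10)
job_done();print(read_state()["clock"])
E
```

```text
plain_t 0.993 0 0
resin_t 0.995 0 0
cone_t 0.986 0 0
plain_s 1.0 0 0
resin_s 1.0 0 0
cone_s 0.999 0 0
hook_s 0.447 -10 10
the job is handed in; nothing more can be done
the job is handed in; nothing more can be done
```

The tin with the hoop was hung by its peak in the scale's hook, lowered until the spring carried its weight, and let go. I then handed the job in at about 32 s of robot time; it reported no verdict.

**How it went:** I picked the middle-sized hooped tin and passed its hoop over the hook's tip into the bowl. I then lowered it at about 10 mm/s. The pull on the wrist fell from about 3 N to 0.0 ± 0.1 N before I opened the gripper in small steps, so I expect a reading of about 0.03 m. Afterwards I backed the arm well away.

**What the last checks showed:**
- **Hanging:** the picture right after the gripper opened shows the wire in the bowl and the tin hanging.
- **Still:** the tin was swinging only about half a millimetre, a few mm/s, 29.5–31.5 s into the run.
- **Bystanders:** the plain tin, bottle and wooden spool had not moved in either camera (0 px shift).
- **Robot:** the contact force was about zero, with the arm some 150 mm from where it let go.

**What failed or fell short:**
- **Hook check:** an image match of the hook area before and after the arm withdrew did not match (0.45). I think this is because the gripper was behind the hook in the earlier picture, but I did not confirm it.
- **Final picture:** I had used up the 12 viewable pictures, so I never looked at the finished scene. Uprightness, seating and the pointer's speed after the arm withdrew were not measured directly.
- **Grasp:** the first attempt ran a wrist joint to its limit, and the tin was gripped about 10 mm higher than planned. It tipped about 4° in the fingers, which I corrected before hooking.

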